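Lower the pipe-rest pedestal by one packer

ROBOT

A 6-joint arm with a two-finger parallel gripper is mounted at the origin on a cart in front of the work surface, level with it; the furniture and walls round the work are solid. World frame = base frame: x ahead of the robot, y to its left, z up, the work surface at z = 0. Lengths are in m, angles in rad, forces in N, time in s.
With the tool pointing down it reaches from about 0.375 to 0.975 m from the base axis. Payload 3.8 kg.
Tool frame: the origin (TCP) lies midway between the tips of the shut fingers; the grasp point (between the pads) lies 19 mm behind it (bot.grip_depth is the distance from the TCP to the grasp point, in m); z points along the fingers, y is the direction in which the jaws open and shut (so a half turn about z gives the same grasp; the last joint's range is limited). The gripper opens to 88 mm and grips with 3 to 60 N. Pads are 18 mm wide; open, the fingers measure 123 mm over their backs; the gripper's body (75 mm by 187 mm) begins 45 mm behind the grasp point.
Start: joints at [-1.261, 0.264, 1.604, -0, 1.274, -0.037], TCP at [0.229, -0.635, 0.204] pointing down, gripper open.
Joint ranges: [-2.63, 2.63], [-0.94, 2.18], [0.31, 2.57], [-1.31, 4.45], [0, 2.66], [-2.55, 2.55]. Speed limits (rad/s): [2.57, 2.57, 3.14, 3.14, 3.14, 3.14].

INTERFACE

Orientations are given as a rotation vector (axis times angle).
In Python, from rig import status, optics, workorder, models, bot gives the robot as it stands.
- The arm moves only by the tool arm_command, never from a script. Its argument "targets" is text: rows parted by semicolons, each of 4 numbers parted by spaces: the shift along the tool's x, y, z in m, then the turn about the tool's z in degrees. In form: x y z spin; .... A call has 1 to 5 rows; each row shifts and turns the pose as measured when the row begins, along the tool's axes as they then stand; what a row does not reach is not made up. A row lasts 1/12 s, in which the tool goes at most 41.7 mm and 7.16 degrees, less where a joint would pass 70% of its speed; a pose out of reach is approached as far as the arm can. A call is refused whole if a number of a shift passes 0.0417 or a number of a turn 7.16, either way. A call with a gripper value outside its range is refused whole. "hand" is the gripper command: -1 is shut, 1 is fully open, values between are in proportion, set as the call begins (left out, the last holds). The fingers move at their own pace and stop on an object; "squeeze" is the grip in N (left out, the last holds). Time passes only in rows, so rows that do not move let the fingers close. It gives the time, the measured TCP pose, the force and the opening at its end, in the units of the state.
- status.read_state(): the state, without advancing time (a new reading comes with each control period).
- optics.get_image(name): name is "scene" or "top" or "wrist"; returns the picture (480x640x3 uint8, blue, green, red); there is no depth.
- optics.get_calibration(name): a dict with "camera_matrix" (3x3 intrinsics, pixels), "D" ([k1, k2, p1, p2, k3] as OpenCV has them; the pictures are not rectified), "rvec" (rotation vector, rad) and "tvec" (3), from world to camera coordinates, as OpenCV has them; the wrist camera has in their place "mount" (4x4, takes a point from camera to tool coordinates, whose origin is the TCP and whose axes are the flange's). Camera axes: x right, y down, z forward; pixel columns grow to the right and rows downward; lengths in m; the calibration is good to about 2 mm. A picture is of the moment at which its call begins: read the wrist's pose just before it. get_calibration takes no time and is no camera call.
- workorder.close_job(): hands the job in, once; it reports no verdict.
Trained networks look in the newest picture that a camera, given by its name, has taken for a name from the list of things; names that differ only in an ending like _2 or _b are one class to them, and where a whole thing is asked for, a point or a joint stands for the part that bears it (a point fixed in the world has none). Each returns a list of dicts, best first, with "p" (0 to 1); they miss things now and then, are a little off and sometimes report something else, mostly with a low value. They report only what shows in the picture. A call takes as long as a camera call.
- models.masks_of(camera, name): "mask" (480x640 bool, what is visible of it) and "pixel" ([column, row] in pixels, amid what is visible of it).
The state is a dict: "clock": time; "joint_positions": joint angles; "joint_velocities": joint speeds; "effort": joint torques, N m; "position": TCP position; "tcp_rot": TCP orientation; "contact_force": force on the tool from outside, world axes, zero at the start; "wrist_torque": the same for the moment, N m; "width": finger opening in m.
Only numpy, scipy, OpenCV 4.12 (cv2) and the standard library are available. Lean on these libraries where they do the work, as an engineer would, in place of code of your own. Each camera call takes 0.05 s, during which the arm holds its last target.

TASK

The graphite-topped pedestal stands one packer too high and its nuts are already off: draw the lower slotted packer straight out by its upturned tab, from under the upper packer and the pedestal, easing it along its four studs rather than forcing it where it binds, and without tipping or lifting the pedestal or pulling the upper packer out. Lay the drawn packer flat in the long bay of the steel tray, then bed the pedestal down by touching its graphite pad gently and then pushing straight down, about 15 N held for a second, and leave everything else where it is.

Things in the scene. Friction and masses are not known exactly. Their poses are not given: they have to be found in the camera images.
- base: dark steel base plate, 130 x 140 x 10 mm, bolted to the bench; origin at the centre of its underside. On it are stacked, from the bottom: lower packer, upper packer, pedestal. The lower packer comes out along the base's -x, roughly towards the robot
- studs: four fixed steel studs, 10 mm thick, at x = +30 and -30, y = +36 and -36 mm of the base's frame, from the plate's top to 68 mm above the bench; same origin and axes as the base
- packer_tab (a point): centre of the upturned tab of the lower packer (aluminium, 0.2 kg), 24 mm above the packer's underside; x axis away from the tab, towards the stack. The tab is 6 mm thick (x), 26 mm wide (y: grasp across this) and its top is 38 mm above the underside. A neck 30 mm wide and 8 mm thick joins it to the plate. The whole packer is 153 mm long
- packer: lower packer; origin at the underside of its plate, 105 mm from the tab along +x. Plate 97 (x, to +45) x 104 x 8 mm. Two slots, 11.5 mm wide at y = +36 and -36, open at the +x end, each straddle two studs with only 0.75 mm play a side, so it binds if drawn askew: free of the studs after 80 mm of travel, out from under the stack after 90 mm. The load makes the pull about 4 to 12 N
- upper_packer: upper packer, same part turned half round (its slots open to the base's -x, its tab stands at the far side, so that the studs stop it being dragged along); origin at the underside of its plate's centre, x axis away from its tab
- pedestal: loose pedestal, about 0.65 kg, blue with a graphite pad on top, 106 mm high; its foot, 90 x 104 x 14 mm, has four 12 mm holes that the studs pass through; origin at the centre of the foot's underside. It starts 26 mm above the bench and beds at 18 mm when the lower packer is gone
- pad_top (a point): centre of the flat top of the pedestal's graphite pad (58 mm in x, 72 mm in y), 106 mm above the pedestal's underside; push here with the closed fingertips. Pad, pedestal and bench are rigid (a millimetre too deep is well over 30 N): come down the last centimetre at under 8 mm/s and stop at first touch
- tray: fixed steel tray, walls 20 mm high and 3 mm thick, floor 3 mm thick; origin at the underside of the middle of its long bay, which is 190 mm (x) by 128 mm (y) inside. A small second bay with nuts and washers lies at its +x end
- mug: bystander: mug, 82 mm across, 94 mm high, origin at the centre of its underside
- steel_cup: bystander: steel cup, 66 mm across, 38 mm high, origin at the centre of its underside
- spanner_17: bystander: spanner, 213 mm long along y, 5 mm thick, origin at the centre of its underside

How it is judged:
By the outcome, as a careful person would: the job done as asked, in the order asked, and still so for the second after the job is handed in, with the robot touching nothing.
It also fails if it takes over 72 s, if anything falls off the work surface, if the arm or the gripper's body presses on something with over 40 N, if the wrist force passes 120 N, or if a joint passes its speed limit or range.

## Working session

There is one attempt and no reset: what is moved stays moved. The work goes in short steps, Python scripts to look and compute and a tool call to move; the robot and the scene stay as the last step left them, time stands still between calls to the robot, and variables do not carry over. Pictures are saved under pics/ and viewed, and the job is handed in when it is done.

Besides the shell and the picture viewer there is one more tool, called after "Emit:" by a JSON object that holds its "api" and its "payload", one argument or row to a line. arm_command: Moves the arm, as the interface text tells. Its arguments: {"type":"object","properties":{"targets":{"type":"string"},"hand":{"type":"number"},"squeeze":{"type":"number"}},"required":["targets"]}

```bash
ls; mkdir -p pics; python3 - <<'E'
from rig import status, optics, workorder, models, bot
import cv2
print(status.read_state()); print(bot.grip_depth)
for n in ("scene","top","wrist"):
    im=optics.get_image(n); cv2.imwrite(f"pics/{n}0.png",im); print(n,optics.get_calibration(n))
E
```

```text
pics
{'clock': 0.0, 'joint_positions': array([-1.26089625e+00,  2.64718711e-01,  1.60536442e+00,  2.78776767e-05,
        1.27365574e+00, -3.68770707e-02]), 'joint_velocities': array([ 0.00023685, -0.0009564 , -0.00108651, -0.00085498,  0.00139741,
        0.00055022]), 'effort': array([ 3.15942372e-03, -5.02105737e+01, -3.56871235e+01,  7.30019412e-02,
        2.93981074e-02, -1.28566294e-04]), 'position': array([ 0.22919896, -0.6340787 ,  0.20241644]), 'tcp_rot': array([-3.09239131e+00, -5.41610896e-01,  4.17037563e-04]), 'contact_force': array([-0.0620905 ,  0.60473786,  0.45867846]), 'wrist_torque': array([ 0.02437013,  0.00363362, -0.01823986]), 'width': 0.08833735982559744}
0.0187
scene {'camera_matrix': array([[479.15271843,   0.        , 307.96059796],
       [  0.        , 479.15271843, 241.8962073 ],
       [  0.        ,   0.        ,   1.        ]]), 'D': array([-0.03292495,  0.        ,  0.        ,  0.        ,  0.        ]), 'rvec': array([ 1.01234222, -2.48396018,  1.02023428]), 'tvec': array([0.36070686, 0.32967706, 0.93817243])}
top {'camera_matrix': array([[616.970
[... 239 characters left out ...]
96444 , -2.14766045,  0.16611518]), 'tvec': array([-0.00401083,  0.49718637,  1.22575991])}
wrist {'camera_matrix': array([[404.57347828,   0.        , 312.60479586],
       [  0.        , 404.57347828, 239.21644579],
       [  0.        ,   0.        ,   1.        ]]), 'D': array([-0.03793991,  0.        ,  0.        ,  0.        ,  0.        ]), 'mount': array([[-2.86626773e-04, -9.61672330e-01, -2.74201107e-01,
         7.09961410e-02],
       [ 9.99999623e-01, -5.00407890e-04,  7.09704487e-04,
         1.05789589e-03],
       [-8.19715565e-04, -2.74200800e-01,  9.61672111e-01,
        -1.80293629e-01],
       [ 0.00000000e+00,  0.00000000e+00,  0.00000000e+00,
         1.00000000e+00]])}
```

View pics/top0.png

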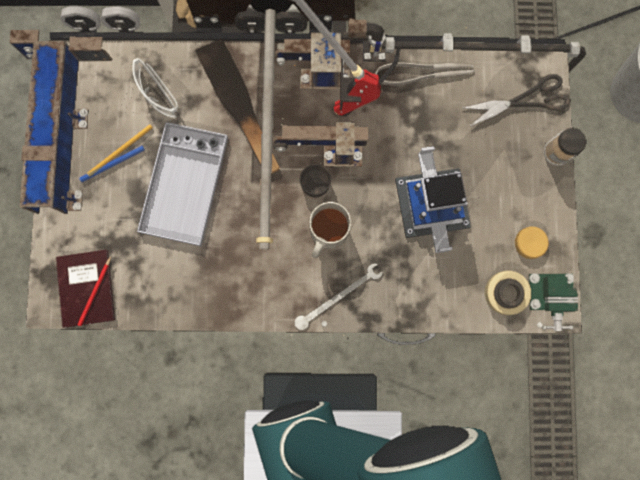

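View pics/scene0.png

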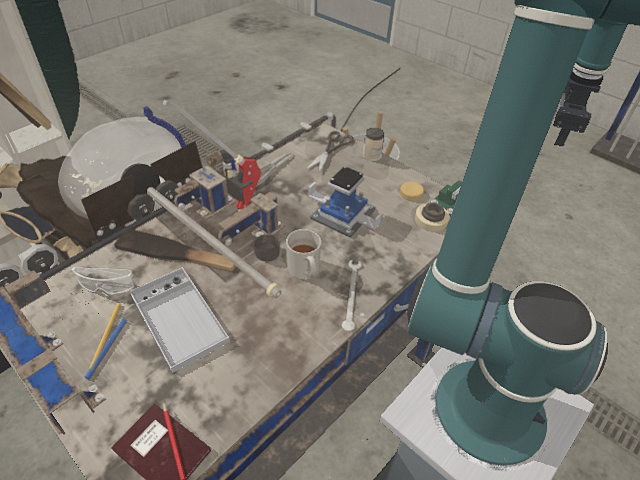

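View pics/wrist0.png

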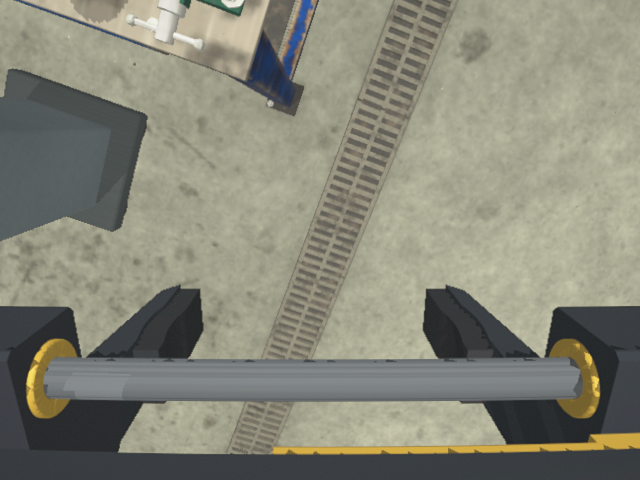

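The top view shows the stack at about (435,205) with the lower tab at (442,240), the tray at (185,190), the mug at (330,223) and the spanner at (340,298). Next I'll get masks and build the geometry helpers.

```bash
cat > h.py <<'E'
from rig import status, optics, workorder, models, bot
import cv2, numpy as np
from scipy.spatial.transform import Rotation as R
def cam(n, st=None):
    c=optics.get_calibration(n); K=c["camera_matrix"];D=c["D"]
    if n=="wrist":
        st=st or status.read_state()
        T=np.eye(4);T[:3,:3]=R.from_rotvec(st["tcp_rot"]).as_matrix();T[:3,3]=st["position"]
        M=np.linalg.inv(T@c["mount"]);rv=cv2.Rodrigues(M[:3,:3])[0].ravel();tv=M[:3,3]
    else: rv,tv=c["rvec"],c["tvec"]
    return K,D,np.array(rv,float),np.array(tv,float)
def proj(C,P):
    K,D,rv,tv=C
    return cv2.projectPoints(np.array(P,float).reshape(-1,1,3),rv,tv,K,D)[0].reshape(-1,2)
def ray(C,px,z):
    K,D,rv,tv=C
    u=cv2.undistortPoints(np.array(px,float).reshape(-1,1,2),K,D).reshape(-1,2)
    Rm=cv2.Rodrigues(rv)[0];o=-Rm.T@tv
    d=np.c_[u,np.ones(len(u))]@Rm
    return o+d*((z-o[2])/d[:,2])[:,None]
E
python3 - <<'E'
from h import *
import pickle
C={n:cam(n) for n in("top","scene")}
for n in("top","scene"):
    im=optics.get_image(n)
    for k,z in (("pad_top",.132),("packer_tab",.04),("pedestal",.1),("tray",.01),("mug",.094),("steel_cup",.038),("spanner_17",.005),("base",.01),("packer",.018),("upper_packer",.026)):
        r=models.masks_of(n,k)
        for d in r[:2]:
            m=d["mask"].astype(np.uint8)
            rect=cv2.minAreaRect(cv2.findNonZero(m)) if m.any() else None
            print(n,k,round(d["p"],2),np.round(d["pixel"]),m.sum(),ray(C[n],d["pixel"],z).round(3),[np.round(x,1) for x in rect])
im=cv2.imread("pics/top0.png")
cv2.imwrite("pics/top0c.png",cv2.resize(im[135:265,380:500],None,fx=6,fy=6,interpolation=cv2.INTER_CUBIC)[:600] if 0 else cv2.resize(im[140:260,385:485],None,fx=5,fy=5,interpolation=cv2.INTER_CUBIC))
cv2.imwrite("pics/top0t.png",cv2.resize(im[115:255,130:240],None,fx=4,fy=4,interpolation=cv2.INTER_CUBIC))
E
```

```text
top pad_top 0.91 [438. 198.] 2356 [[ 0.567 -0.216  0.132]] [array([437.9, 198.2]), array([46. , 56.9]), np.float64(80.5)]
top packer_tab 0.87 [440. 233.] 610 [[ 0.513 -0.236  0.04 ]] [array([439.4, 236.7]), array([30.8, 47.8]), np.float64(81.9)]
top pedestal 0.69 [438. 199.] 2546 [[ 0.571 -0.222  0.1  ]] [array([437.7, 198.9]), array([49., 58.]), np.float64(80.5)]
top tray 0.83 [181. 185.] 7418 [[0.613 0.301 0.01 ]] [array([182.7, 183.3]), array([ 65.9, 116.9]), np.float64(14.6)]
top tray 0.74 [440. 234.] 534 [[ 0.515 -0.244  0.01 ]] [array([441.4, 236.8]), array([29.9, 42.6]), np.float64(79.9)]
top mug 0.65 [439. 199.] 2458 [[ 0.571 -0.226  0.094]] [array([437.3, 198.7]), array([47.3, 57.4]), np.float64(80.1)]
top mug 0.63 [327. 224.] 1603 [[ 0.52  -0.004  0.094]] [array([330.2, 228.4]), array([52. , 41.4]), np.float64(84.3)]
top steel_cup 0.93 [313. 182.] 828 [[0.617 0.023 0.038]] [array([314.8, 179.9]), array([30.9, 32.2]), np.float64(26.6)]
top spanner_17 0.96 [334. 303.] 667 [[ 0.37  -0.021  0.005]] [array([336.5, 297.2]), array([ 14.7, 100.6]), np.float64(55.3)]
top spanner_17 
[... 1348 characters left out ...]
] 602 [[0.617 0.038 0.038]] [array([266., 247.]), array([26., 26.]), np.float64(90.0)]
scene spanner_17 0.71 [350. 304.] 441 [[0.364 0.003 0.005]] [array([350.5, 295.8]), array([12.4, 69.4]), np.float64(6.3)]
scene base 0.74 [342. 228.] 596 [[ 0.541 -0.171  0.01 ]] [array([343.8, 212.3]), array([43.8, 54.4]), np.float64(45.0)]
scene packer 0.55 [365. 222.] 355 [[ 0.509 -0.225  0.018]] [array([357.5, 217. ]), array([21.3, 45.2]), np.float64(87.7)]
scene packer 0.28 [341. 225.] 649 [[ 0.545 -0.17   0.018]] [array([343. , 210.7]), array([46.7, 53.4]), np.float64(39.6)]
scene upper_packer 0.78 [313. 191.] 209 [[ 0.69  -0.215  0.026]] [array([326. , 205.3]), array([51.8, 12.5]), np.float64(47.3)]
```

```bash
sleep 1; ls pics
```

```text
scene0.png
top0.png
top0c.png
top0t.png
wrist0.png
```

View pics/top0c.png

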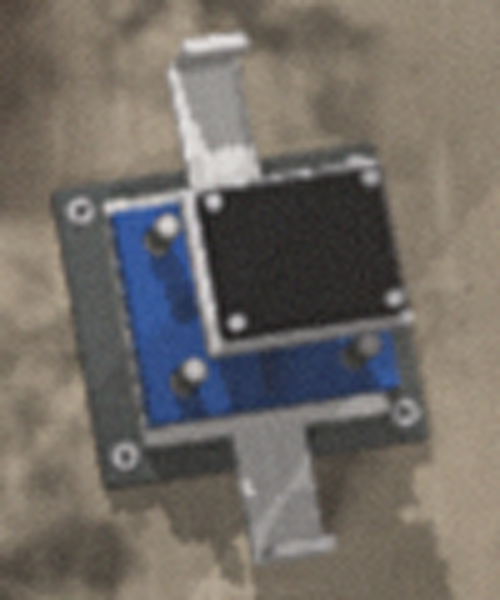

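View pics/top0t.png

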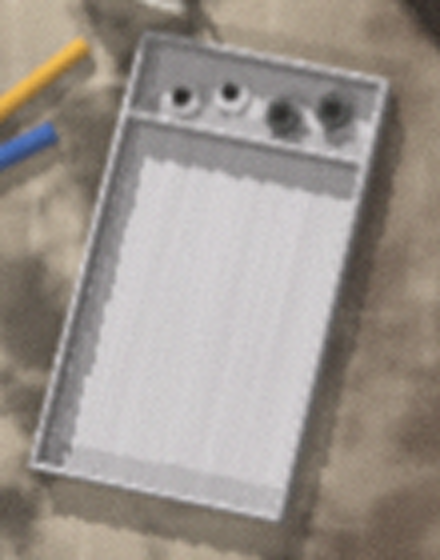

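```bash
cat > f.py <<'E'
from h import *
from scipy.optimize import least_squares
C=cam("top")
def fit(C,L,px,x0):
    L=np.array(L,float);px=np.array(px,float)
    def w(p):
        c,s=np.cos(p[2]),np.sin(p[2]);return np.c_[p[0]+c*L[:,0]-s*L[:,1],p[1]+s*L[:,0]+c*L[:,1],L[:,2]]
    r=least_squares(lambda p:(proj(C,w(p))-px).ravel(),x0)
    return r.x, r.fun.reshape(-1,2)
E
python3 - <<'E'
from f import *
cr=lambda a:np.array(a)/5+[385,140]-0.4
b=[(52,188),(375,143),(428,440),(105,490)]
st=[(168,225),(194,370),(370,348)]
L=[(.065,.07,.01),(.065,-.07,.01),(-.065,-.07,.01),(-.065,.07,.01)]
LS=[(.03,.036,.068),(-.03,.036,.068),(-.03,-.036,.068)]
for l,p in((L,b),(LS,st),(L+LS,b+st)):
    x,e=fit(C,l,cr(p),[.57,-.22,-.1]);print(x.round(4),np.degrees(x[2]).round(2),e.round(1).tolist())
bx=x
print("pad",ray(C,cr([(197,195),(378,165),(410,315),(218,352)]),.132).round(4))
print("tabtop",ray(C,cr([(275,550),(337,545)]),.048).round(4))
c,s=np.cos(x[2]),np.sin(x[2])
print("exp tab",bx[0]-.105*c,bx[1]-.105*s)
t=lambda a:np.array(a)/4+[130,115]-.4
# tray: inner bay + wall top outer corners, divider
print("tray outer top",ray(C,t([(33,465),(282,518),(387,78),(148,36)]),.02).round(4))
print("divider",ray(C,t([(128,115),(362,160)]),.02).round(4))
E
```

```text
[ 0.5819 -0.2287  0.1594] 9.13 [[0.0, 0.1], [-0.1, -0.1], [0.4, 0.1], [-0.3, -0.2]]
[ 0.5819 -0.2291  0.1479] 8.47 [[0.3, 0.1], [-0.1, 0.1], [-0.2, -0.2]]
[ 0.582  -0.2289  0.1578] 9.04 [[0.1, 0.0], [-0.0, -0.1], [0.4, 0.2], [-0.3, -0.2], [0.1, 0.3], [-0.1, 0.2], [-0.3, -0.5]]
pad [[ 0.6037 -0.1887  0.132 ]
 [ 0.6166 -0.259   0.132 ]
 [ 0.5579 -0.27    0.132 ]
 [ 0.5426 -0.1958  0.132 ]]
tabtop [[ 0.4772 -0.2338  0.048 ]
 [ 0.4795 -0.2592  0.048 ]]
exp tab 0.4782747935401877 -0.24537264316411275
tray outer top [[0.5127 0.3854 0.02  ]
 [0.4865 0.2553 0.02  ]
 [0.7217 0.2087 0.02  ]
 [0.7435 0.3365 0.02  ]]
divider [[0.7    0.3449 0.02  ]
 [0.6768 0.2203 0.02  ]]
```

Fits: base at (0.582, -0.229) with yaw 9.0°, tab at about (0.478, -0.245), tray bay centre at about (0.596, 0.301) with yaw -11.3°. I'll move the gripper above the tab.

```bash
cat > g.py <<'E'
import sys
from h import *
# g.py x y z yawdeg : remaining shift in tool axes
t=[float(a) for a in sys.argv[1:5]]
s=status.read_state();M=R.from_rotvec(s["tcp_rot"]).as_matrix()
print("t",round(s["clock"],2),"pos",s["position"].round(4),"yaw",np.degrees(np.arctan2(M[1,0],M[0,0])).round(2),"tilt",M[:2,2].round(4),"F",s["contact_force"].round(1),"w",round(s["width"],4),"q",s["joint_positions"].round(2))
if len(t)==4:
    print("shift",(M.T@(np.array(t[:3])-s["position"])).round(4),"spin",round(np.degrees(np.arctan2(M[1,0],M[0,0]))-t[3],2))
E
python3 g.py .47 -.247 .15 9
```

```text
t 1.25 pos [ 0.2294 -0.6348  0.2037] yaw 19.87 tilt [-0.  0.] F [-0.4 -0.7  0.4] w 0.0881 q [-1.26  0.26  1.6  -0.    1.27 -0.04]
shift [ 0.3581 -0.2829  0.0537] spin 10.87
```

Emit:
{"api": "arm_command", "payload": {
  "targets": "0.028 -0.02 0 2; 0.028 -0.02 0 2; 0.028 -0.02 0 2; 0.028 -0.02 0 2; 0.028 -0.02 0 2",
  "hand": 0.1,
  "squeeze": 55
}}

```text
clock: 1.67
position: [0.335, -0.5024, 0.2027]
tcp_rot: [3.129, 0.242, -0.003]
contact_force: [1.0, 0.4, 0.7]
width: 0.057
```

```bash
python3 g.py .47 -.247 .15 9
```

```text
t 1.67 pos [ 0.335  -0.5024  0.2027] yaw 8.83 tilt [-0.0016 -0.0031] F [1.  0.4 0.7] w 0.057 q [-1.02  0.13  1.76 -0.    1.25  0.4 ]
shift [ 0.1727 -0.2319  0.0517] spin -0.17
```

Emit:
{"api": "arm_command", "payload": {
  "targets": "0.028 -0.038 0 0; 0.028 -0.038 0 0; 0.028 -0.038 0 0; 0.028 -0.038 0 0; 0.02 -0.03 0 0"
}}

```text
clock: 2.08
position: [0.4298, -0.3201, 0.2026]
tcp_rot: [3.127, 0.234, 0.002]
contact_force: [1.0, -0.6, 0.5]
width: 0.0484
```

```bash
python3 g.py .47 -.247 .15 9
```

```text
t 2.08 pos [ 0.4298 -0.3201  0.2026] yaw 8.56 tilt [ 0.0016 -0.0056] F [ 1.  -0.6  0.5] w 0.0484 q [-0.68 -0.    1.91 -0.    1.23  0.74]
shift [ 0.0506 -0.0666  0.0523] spin -0.44
```

Emit:
{"api": "arm_command", "payload": {
  "targets": "0.02 -0.03 0.01 0; 0.02 -0.02 0.01 0; 0.005 -0.01 0.01 0; 0 0 0 0; 0 0 0 0"
}}

```text
clock: 2.5
position: [0.4695, -0.2449, 0.1733]
tcp_rot: [3.125, 0.248, 0.008]
contact_force: [0.4, -0.9, 0.7]
width: 0.0484
```

```bash
python3 g.py .478 -.2455 .15 9; python3 - <<'E'
from h import *
s=status.read_state();im=optics.get_image("wrist");cv2.imwrite("pics/w1.png",im)
C=cam("wrist",s)
for d in models.masks_of("wrist","packer_tab")[:2]: print(d["p"],d["pixel"],ray(C,d["pixel"],.04))
print(proj(C,[.478,-.2455,.048]))
E
```

```text
t 2.5 pos [ 0.4695 -0.2449  0.1733] yaw 9.09 tilt [ 0.0058 -0.0067] F [ 0.4 -0.9  0.7] w 0.0484 q [-0.53  0.    1.95 -0.    1.17  0.89]
shift [0.0082 0.0017 0.0234] spin 0.09
0.55 [313.1, 153.5] [[ 0.51956759 -0.23951668  0.04      ]]
[[312.34541289 209.70562752]]
```

View pics/w1.png

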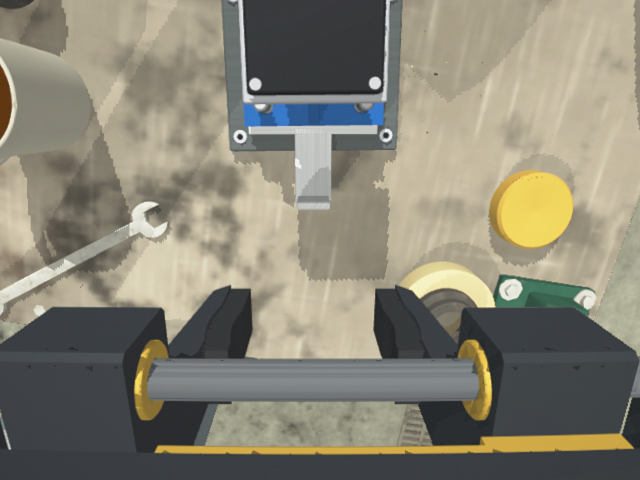

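```bash
python3 - <<'E'
import cv2
im=cv2.imread("pics/w1.png")
cv2.imwrite("pics/w1c.png",cv2.resize(im[90:220,215:415],None,fx=4,fy=4,interpolation=cv2.INTER_CUBIC))
E
```

```text
(no output)
```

View pics/w1c.png

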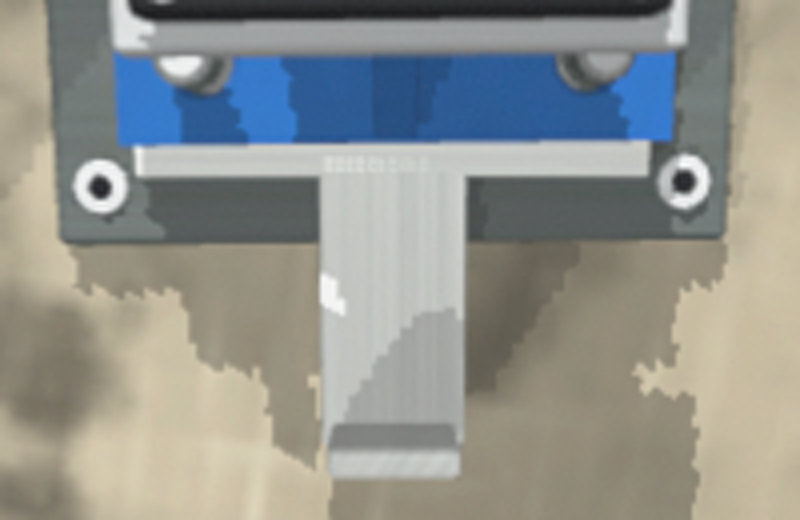

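```bash
python3 - <<'E'
from h import *
C=cam("wrist")
f=lambda a:np.array(a,float)/4+[215,90]-.4
for n,p,z in(("tabtop",[(331,464),(460,464),(395.5,464)],.048),("basecorn",[(63,242),(724,238)],.01),("plate",[(135,177),(650,177)],.018),("neck",[(320,200),(467,200),(323,420),(464,420)],.018)):
    P=ray(C,f(p),z);d=P[1]-P[0];print(n,P[:,:2].round(4).tolist(),"yaw",np.degrees(np.arctan2(d[0],-d[1])).round(2),np.linalg.norm(d).round(4),"mid",P[:2].mean(0)[:2].round(4))
E
```

```text
tabtop [[0.4789, -0.2346], [0.4827, -0.2591], [0.4808, -0.2468]] yaw 8.86 0.0248 mid [ 0.4808 -0.2468]
basecorn [[0.5094, -0.1726], [0.5316, -0.3086]] yaw 9.26 0.1379 mid [ 0.5205 -0.2406]
plate [[0.5251, -0.187], [0.5412, -0.2896]] yaw 8.94 0.1039 mid [ 0.5332 -0.2383]
neck [[0.5263, -0.2245], [0.531, -0.2538], [0.4821, -0.2316], [0.4866, -0.2607]] yaw 8.93 0.0297 mid [ 0.5287 -0.2392]
```

Base, plate and tab all agree on a yaw of about 9.0°. The tab is at about (0.480, -0.2465). Descending.

Emit:
{"api": "arm_command", "payload": {
  "targets": "0.0105 0.0034 0.03 0; 0 0 0.03 0; 0 0 0.025 0; 0 0 0.02 0; 0 0 0 0"
}}

```text
clock: 3.02
position: [0.4831, -0.2602, 0.0717]
tcp_rot: [3.116, 0.229, 0.023]
contact_force: [-0.6, 0.4, 0.3]
width: 0.0483
```

```bash
python3 g.py .480 -.2465 .022 9.05
```

```text
t 3.02 pos [ 0.4831 -0.2602  0.0717] yaw 8.4 tilt [ 0.0162 -0.0159] F [-0.6  0.4  0.3] w 0.0483 q [-0.54  0.13  2.02 -0.01  0.97  0.89]
shift [-0.0017 -0.0149  0.0494] spin -0.65
```

Emit:
{"api": "arm_command", "payload": {
  "targets": "0 -0.015 0 -0.6; 0 0 0 0; 0 0 0 0; 0 0 0 0"
}}

```text
clock: 3.35
position: [0.4806, -0.2484, 0.0747]
tcp_rot: [3.113, 0.237, 0.026]
contact_force: [-0.1, 0.5, 0.6]
width: 0.0488
```

```bash
python3 g.py .480 -.2465 .022 9.05
```

```text
t 3.35 pos [ 0.4806 -0.2484  0.0747] yaw 8.73 tilt [ 0.0181 -0.0179] F [-0.1  0.5  0.6] w 0.0488 q [-0.52  0.11  2.04 -0.01  0.97  0.9 ]
shift [-0.0012 -0.003   0.0526] spin -0.32
```

Emit:
{"api": "arm_command", "payload": {
  "targets": "0 0 -0.04 0; 0 0 -0.04 0; 0 0 0 0; 0 0 0 0"
}}

```text
clock: 3.68
position: [0.4801, -0.2475, 0.1616]
tcp_rot: [3.11, 0.238, 0.032]
contact_force: [-0.1, 0.9, 0.2]
width: 0.0485
```

```bash
python3 g.py .480 -.2465 .022 9.05
```

```text
t 3.68 pos [ 0.4801 -0.2475  0.1616] yaw 8.77 tilt [ 0.0219 -0.0205] F [-0.1  0.9  0.2] w 0.0485 q [-0.52  0.02  1.96 -0.01  1.13  0.9 ]
shift [-0.0025 -0.0043  0.1396] spin -0.28
```

Emit:
{"api": "arm_command", "payload": {
  "targets": "0 0 0 0; 0 0 0 0; 0 0 0 0; 0 0 0 0; 0 0 0 0"
}}

```text
clock: 4.1
position: [0.4805, -0.2476, 0.162]
tcp_rot: [3.109, 0.239, 0.035]
contact_force: [-0.1, 0.1, 1.3]
width: 0.0482
```

```bash
python3 g.py .480 -.2465 .022 9.05; for i in 1 2 3; do python3 -c "
from h import *
s=status.read_state();print(s['clock'],s['position'],s['tcp_rot'],s['joint_positions'],s['joint_velocities'])"; done
```

```text
t 4.1 pos [ 0.4805 -0.2476  0.162 ] yaw 8.81 tilt [ 0.024  -0.0218] F [-0.1  0.1  1.3] w 0.0482 q [-0.52  0.02  1.96 -0.01  1.13  0.9 ]
shift [-0.0032 -0.0047  0.1399] spin -0.24
4.1 [ 0.48051836 -0.24755852  0.16204872] [3.10864294 0.23895107 0.03477178] [-0.51689121  0.01818504  1.9618668  -0.00782282  1.12987126  0.90370003] [-2.89525294e-05  9.07682432e-03  1.43418531e-02 -1.87244368e-04
 -2.29471249e-03  2.46445798e-04]
4.1 [ 0.48051836 -0.24755852  0.16204872] [3.10864294 0.23895107 0.03477178] [-0.51689121  0.01818504  1.9618668  -0.00782282  1.12987126  0.90370003] [-2.89525294e-05  9.07682432e-03  1.43418531e-02 -1.87244368e-04
 -2.29471249e-03  2.46445798e-04]
4.1 [ 0.48051836 -0.24755852  0.16204872] [3.10864294 0.23895107 0.03477178] [-0.51689121  0.01818504  1.9618668  -0.00782282  1.12987126  0.90370003] [-2.89525294e-05  9.07682432e-03  1.43418531e-02 -1.87244368e-04
 -2.29471249e-03  2.46445798e-04]
```

Emit:
{"api": "arm_command", "payload": {
  "targets": "-0.024 -0.018 0 0; -0.024 -0.018 0 0; 0 0 0 0"
}}

```text
clock: 4.35
position: [0.4248, -0.2178, 0.1556]
tcp_rot: [3.113, 0.239, 0.024]
contact_force: [0.0, 0.2, -1.0]
width: 0.0481
```

```bash
cat >> g.py <<'E'
q=s["joint_positions"];a=q[0];z=M[:2,2]
print("radial tilt",round(z@[np.cos(a),np.sin(a)],4),"tang",round(z@[-np.sin(a),np.cos(a)],4),"toolframe", (M.T@[0,0,-1]).round(4),"qsum",round(q[1]+q[2]+q[4],4))
E
python3 g.py .480 -.2465 .022 9.05
```

```text
t 4.35 pos [ 0.4248 -0.2178  0.1556] yaw 8.8 tilt [ 0.0169 -0.0178] F [ 0.   0.2 -1. ] w 0.0481 q [-0.52 -0.1   2.08 -0.01  1.13  0.9 ]
shift [0.0483 0.0341 0.135 ] spin -0.25
radial tilt 0.0235 tang -0.007 toolframe [-0.014  -0.0202  0.9997] qsum 3.1181
```

Emit:
{"api": "arm_command", "payload": {
  "targets": "0.024 0.018 0 0; 0.024 0.018 0 0; 0 0 0 0"
}}

```text
clock: 4.6
position: [0.4754, -0.2447, 0.1536]
tcp_rot: [3.116, 0.24, 0.018]
contact_force: [0.1, -0.7, -0.2]
width: 0.0483
```

```bash
python3 g.py .480 -.2465 .022 9.05
```

```text
t 4.6 pos [ 0.4754 -0.2447  0.1536] yaw 8.8 tilt [ 0.0127 -0.0154] F [ 0.1 -0.7 -0.2] w 0.0483 q [-0.52  0.02  1.97 -0.01  1.13  0.9 ]
shift [0.0029 0.0002 0.1316] spin -0.25
radial tilt 0.0186 tang -0.0071 toolframe [-0.0102 -0.0171  0.9998] qsum 3.123
```

Emit:
{"api": "arm_command", "payload": {
  "targets": "-0.024 -0.018 0 0; -0.024 -0.018 0 0; 0 0 0 0; 0.024 0.018 0 0; 0.024 0.018 0 0"
}}

```text
clock: 5.02
position: [0.47, -0.2417, 0.1473]
tcp_rot: [3.123, 0.24, 0.001]
contact_force: [-0.0, 0.3, 1.3]
width: 0.0485
```

```bash
python3 g.py .480 -.2465 .022 9.05
```

```text
t 5.02 pos [ 0.47   -0.2417  0.1473] yaw 8.8 tilt [ 0.0016 -0.0092] F [-0.   0.3  1.3] w 0.0485 q [-0.52  0.03  1.98 -0.01  1.13  0.9 ]
shift [0.0091 0.0051 0.1254] spin -0.25
radial tilt 0.006 tang -0.0072 toolframe [-2.0e-04 -9.3e-03  1.0e+00] qsum 3.1357
```

Emit:
{"api": "arm_command", "payload": {
  "targets": "0 0 0 0; -0.024 -0.018 0 0; -0.024 -0.018 0 0; 0 0 0 0"
}}

```text
clock: 5.35
position: [0.4205, -0.2154, 0.144]
tcp_rot: [3.124, 0.24, -0.001]
contact_force: [-0.6, 0.2, -1.7]
width: 0.0483
```

```bash
python3 g.py .480 -.2465 .022 9.05
```

```text
t 5.35 pos [ 0.4205 -0.2154  0.144 ] yaw 8.79 tilt [-0.     -0.0082] F [-0.6  0.2 -1.7] w 0.0483 q [-0.52 -0.08  2.09 -0.01  1.13  0.9 ]
shift [0.0542 0.0388 0.1222] spin -0.26
radial tilt 0.004 tang -0.0071 toolframe [ 0.0013 -0.0081  1.    ] qsum 3.1376
```

Emit:
{"api": "arm_command", "payload": {
  "targets": "0.024 0.018 0 0; 0.024 0.018 0.01 0; 0.005 0.003 0.02 -0.25; 0 0 0.02 0; 0 0 0.02 0"
}}

```text
clock: 5.77
position: [0.4852, -0.2499, 0.0767]
tcp_rot: [3.117, 0.247, 0.016]
contact_force: [0.1, 0.6, -0.1]
width: 0.0484
```

```bash
python3 g.py .480 -.2465 .022 9.05
```

```text
t 5.77 pos [ 0.4852 -0.2499  0.0767] yaw 9.05 tilt [ 0.0112 -0.0144] F [ 0.1  0.6 -0.1] w 0.0484 q [-0.52  0.12  2.02 -0.01  0.98  0.9 ]
shift [-0.0051 -0.005   0.0546] spin -0.0
radial tilt 0.0168 tang -0.007 toolframe [-0.0087 -0.016   0.9998] qsum 3.1248
```

Emit:
{"api": "arm_command", "payload": {
  "targets": "-0.024 -0.018 0 0; -0.024 -0.018 0 0; 0 0 0 0; 0.024 0.018 0 0; 0.024 0.018 0 0"
}}

```text
clock: 6.18
position: [0.4746, -0.244, 0.062]
tcp_rot: [3.131, 0.248, -0.019]
contact_force: [0.5, 0.1, 1.3]
width: 0.0481
```

Emit:
{"api": "arm_command", "payload": {
  "targets": "0 0 0 0; -0.026 -0.02 0 0; -0.026 -0.02 0 0; 0 0 0 0; 0.024 0.018 0 0"
}}

```text
clock: 6.6
position: [0.4446, -0.2273, 0.0601]
tcp_rot: [-3.131, -0.248, 0.021]
contact_force: [0.6, -0.6, -0.2]
width: 0.0487
```

```bash
python3 g.py .480 -.2465 .022 9.05
```

```text
t 6.6 pos [ 0.4446 -0.2273  0.0601] yaw 9.04 tilt [-0.0131 -0.0006] F [ 0.6 -0.6 -0.2] w 0.0487 q [-0.52  0.08  2.1  -0.01  0.97  0.9 ]
shift [0.0324 0.0246 0.0376] spin -0.01
radial tilt -0.0111 tang -0.007 toolframe [0.0131 0.0014 0.9999] qsum 3.1527
```

Emit:
{"api": "arm_command", "payload": {
  "targets": "0.017 0.013 0 0; 0.015 0.011 0 0; 0 0 0.007 0; 0 0 0.006 0"
}}

```text
clock: 6.93
position: [0.4868, -0.2498, 0.0487]
tcp_rot: [3.127, 0.247, -0.008]
contact_force: [-0.3, 0.1, -0.3]
width: 0.0485
```

```bash
python3 g.py .480 -.2465 .022 9.05
```

```text
t 6.93 pos [ 0.4868 -0.2498  0.0487] yaw 9.03 tilt [-0.0049 -0.0052] F [-0.3  0.1 -0.3] w 0.0485 q [-0.51  0.17  2.02 -0.01  0.95  0.9 ]
shift [-0.0061 -0.0045  0.0267] spin -0.02
radial tilt -0.0017 tang -0.0069 toolframe [ 0.0057 -0.0043  1.    ] qsum 3.1433
```

Emit:
{"api": "arm_command", "payload": {
  "targets": "-0.006 -0.0045 0 0; 0 0 0.006 0; 0 0 0.006 0; 0 0 0.006 0; 0 0 0 0"
}}

```text
clock: 7.35
position: [0.4746, -0.2435, 0.026]
tcp_rot: [3.131, 0.247, -0.017]
contact_force: [-0.7, -0.3, 0.2]
width: 0.0482
```

```bash
python3 g.py .480 -.2465 .022 9.05
```

```text
t 7.35 pos [ 0.4746 -0.2435  0.026 ] yaw 9.03 tilt [-0.0107 -0.002 ] F [-0.7 -0.3  0.2] w 0.0482 q [-0.52  0.18  2.06 -0.01  0.91  0.9 ]
shift [0.0049 0.0038 0.004 ] spin -0.02
radial tilt -0.0083 tang -0.007 toolframe [ 1.090e-02 -3.000e-04  9.999e-01] qsum 3.1499
```

Emit:
{"api": "arm_command", "payload": {
  "targets": "0.003 0.0022 0.002 0; 0 0 0.002 0; 0 0 0 0"
}}

```text
clock: 7.6
position: [0.477, -0.2446, 0.0209]
tcp_rot: [3.131, 0.247, -0.019]
contact_force: [0.0, 0.0, -0.3]
width: 0.0484
```

```bash
python3 g.py .480 -.2465 .022 9.05; python3 - <<'E'
from h import *
s=status.read_state();im=optics.get_image("wrist");cv2.imwrite("pics/w2.png",im)
C=cam("wrist",s);print(proj(C,[[.480,-.2465,.048]]))
E
```

```text
t 7.6 pos [ 0.477  -0.2446  0.0209] yaw 9.03 tilt [-0.012  -0.0013] F [ 0.   0.  -0.3] w 0.0484 q [-0.52  0.2   2.05 -0.01  0.9   0.9 ]
shift [ 0.0027  0.0023 -0.0011] spin -0.02
radial tilt -0.0098 tang -0.007 toolframe [1.200e-02 6.000e-04 9.999e-01] qsum 3.1514
[[315.65862195 298.10633003]]
```

View pics/w2.png

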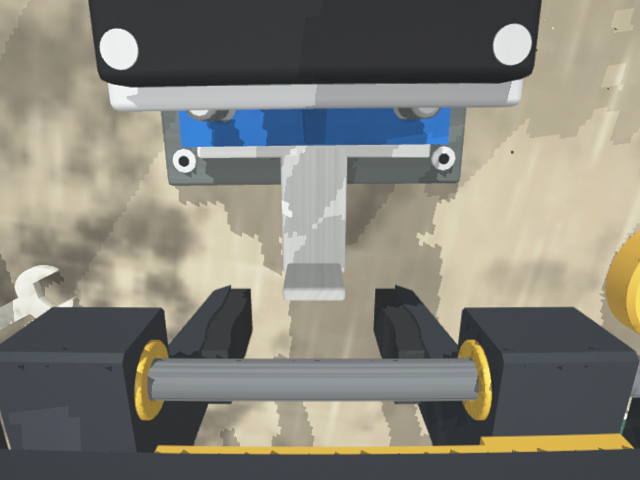

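Emit:
{"api": "arm_command", "payload": {
  "targets": "0.004 0.0007 -0.001 0; 0 0 0 0; 0 0 0 0"
}}

```text
clock: 7.9
position: [0.4825, -0.2453, 0.0228]
tcp_rot: [3.13, 0.247, -0.016]
contact_force: [-0.4, 0.3, 0.2]
width: 0.0484
```

```bash
python3 g.py .4815 -.2467 .022 9.05
```

```text
t 7.9 pos [ 0.4825 -0.2453  0.0228] yaw 9.03 tilt [-0.0103 -0.0021] F [-0.4  0.3  0.2] w 0.0484 q [-0.51  0.2   2.04 -0.01  0.9   0.91]
shift [-0.0012  0.0013  0.0008] spin -0.02
radial tilt -0.008 tang -0.0069 toolframe [ 1.050e-02 -5.000e-04  9.999e-01] qsum 3.1496
```

Emit:
{"api": "arm_command", "payload": {
  "targets": "0 0 0 0; 0 0 0 0; 0 0 0 0; 0 0 0 0",
  "hand": -1,
  "squeeze": 8
}}

```text
clock: 8.23
position: [0.4833, -0.2456, 0.0236]
tcp_rot: [3.13, 0.247, -0.014]
contact_force: [1.3, -0.5, -0.2]
width: 0.0241
```

```bash
python3 g.py .4815 -.2467 .022 9.05
```

```text
t 8.23 pos [ 0.4833 -0.2456  0.0236] yaw 9.04 tilt [-0.009  -0.0029] F [ 1.3 -0.5 -0.2] w 0.0241 q [-0.51  0.2   2.04 -0.01  0.9   0.91]
shift [-0.002   0.0008  0.0016] spin -0.01
radial tilt -0.0064 tang -0.0069 toolframe [ 0.0094 -0.0015  1.    ] qsum 3.1481
```

Emit:
{"api": "arm_command", "payload": {
  "targets": "0 0 0 0; 0 0 0 0; 0 0 0 0",
  "squeeze": 50
}}

```text
clock: 8.48
position: [0.4833, -0.2456, 0.0236]
tcp_rot: [3.13, 0.247, -0.014]
contact_force: [-0.4, -0.2, 0.1]
width: 0.004
```

```bash
python3 g.py .4815 -.2467 .022 9.05; python3 - <<'E'
from h import *
im=optics.get_image("wrist");cv2.imwrite("pics/w3.png",im)
E
```

```text
t 8.48 pos [ 0.4833 -0.2456  0.0236] yaw 9.04 tilt [-0.009  -0.0029] F [-0.4 -0.2  0.1] w 0.004 q [-0.51  0.2   2.04 -0.01  0.9   0.91]
shift [-0.0019  0.0008  0.0017] spin -0.01
radial tilt -0.0064 tang -0.007 toolframe [ 0.0093 -0.0015  1.    ] qsum 3.148
```

View pics/w3.png

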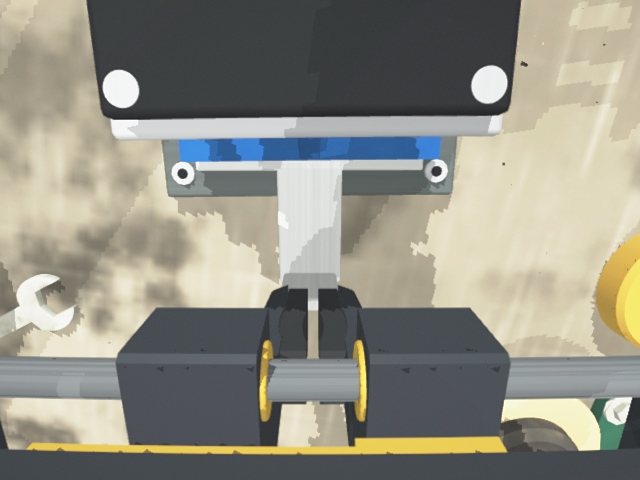

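```bash
python3 - <<'E'
from h import *
s=status.read_state();C=cam("wrist",s);M=R.from_rotvec(s["tcp_rot"]).as_matrix();p=s["position"]
for off in ([0,0,0],[0.009,0,0],[-.009,0,0],[0,0,-.0187],[.009,0,-.0187],[-.009,0,-.0187],[0,.044,0]): print(off,proj(C,p+M@np.array(off)).round(1))
for x in (.478,.481,.484,.49): print(x,proj(C,[x,-.2467,.048]).round(1))
im=cv2.imread("pics/w3.png");cv2.imwrite("pics/w3c.png",cv2.resize(im[240:400,220:400],None,fx=3.7,fy=3.7,interpolation=cv2.INTER_CUBIC))
E
```

```text
[0, 0, 0] [[310.4 279.2]]
[0.009, 0, 0] [[310.3 261.3]]
[-0.009, 0, 0] [[310.4 296.6]]
[0, 0, -0.0187] [[310.2 295.1]]
[0.009, 0, -0.0187] [[310.1 275.6]]
[-0.009, 0, -0.0187] [[310.2 314. ]]
[0, 0.044, 0] [[402.4 279. ]]
0.478 [[310.8 312.6]]
0.481 [[311.9 306.3]]
0.484 [[313.  299.8]]
0.49 [[315.3 286.8]]
```

View pics/w3c.png

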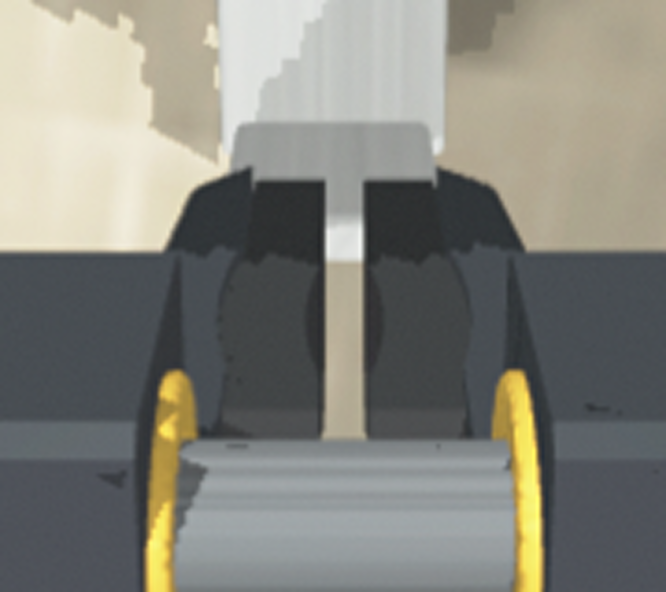

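The fingers closed to 4 mm above the tab and missed it. The picture gap of 10 px at 4 mm, against 124 px at 48 mm, puts the visible fingertips about 160 mm from the camera. That is roughly 30 mm short of the stated TCP. I'll open and check with a different scene view before going lower.

Emit:
{"api": "arm_command", "payload": {
  "targets": "0 0 0 0; 0 0 0 0; 0 0 0 0",
  "hand": 0.1
}}

```text
clock: 8.78
position: [0.4831, -0.2456, 0.0236]
tcp_rot: [3.13, 0.247, -0.015]
contact_force: [-0.1, -0.1, 0.7]
width: 0.0185
```

```bash
python3 g.py .4815 -.2467 .022 9.05; python3 - <<'E'
from h import *
im=optics.get_image("scene");s=status.read_state();C=cam("scene");p=s["position"];M=R.from_rotvec(s["tcp_rot"]).as_matrix()
pts=[proj(C,p+M@np.array(o))[0] for o in ([0,0,0],[0,0,-.0187],[0,.024,0],[0,-.024,0],[0,0,-.06])]
print(np.round(pts,1), proj(C,[[.481,-.2465,.048],[.481,-.2465,.01]]))
c=cv2.resize(im[150:260,290:430],None,fx=5.4,fy=5.4,interpolation=cv2.INTER_CUBIC)
for q in pts[:2]: cv2.circle(c,tuple(int(v) for v in (q-[290,150])*5.4),4,(0,0,255),-1)
cv2.imwrite("pics/s1c.png",c)
im=optics.get_image("top");cv2.imwrite("pics/t1c.png",cv2.resize(im[130:270,370:510],None,fx=4.2,fy=4.2,interpolation=cv2.INTER_CUBIC))
E
```

```text
t 8.78 pos [ 0.4831 -0.2456  0.0236] yaw 9.03 tilt [-0.0091 -0.0029] F [-0.1 -0.1  0.7] w 0.0185 q [-0.51  0.2   2.04 -0.01  0.9   0.91]
shift [-0.0018  0.0008  0.0016] spin -0.02
radial tilt -0.0065 tang -0.0069 toolframe [ 0.0094 -0.0014  1.    ] qsum 3.1482
[[377.  221.3]
 [377.8 216.1]
 [381.4 216.4]
 [372.6 226.4]
 [379.5 204.3]] [[378.97095641 214.7544708 ]
 [377.28239146 225.2060119 ]]
```

View pics/s1c.png

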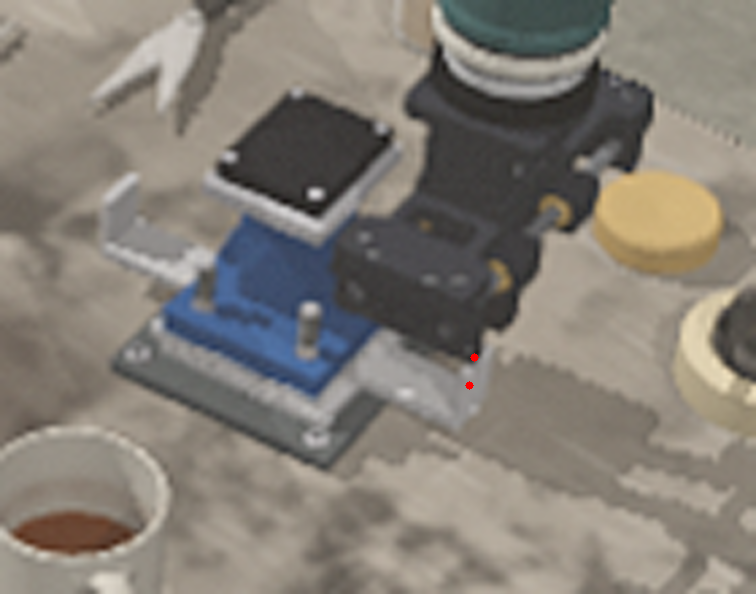

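View pics/t1c.png

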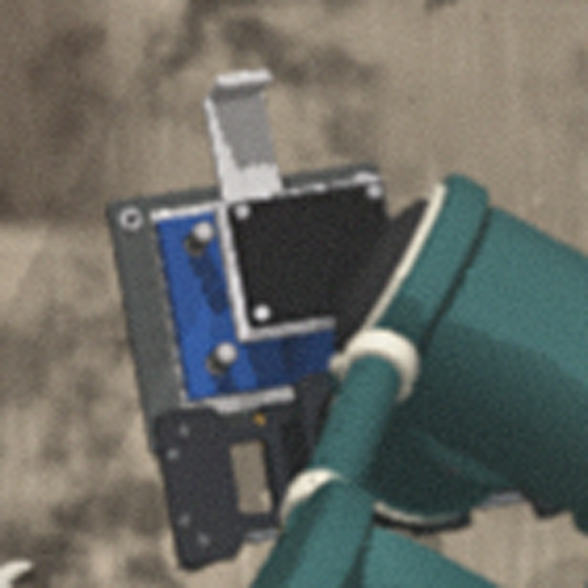

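The scene view confirms it: the fingers end at about the tab's top while the computed TCP dot sits mid-tab. The real tips are therefore about 30 mm above the reported TCP. I'll open, then go down carefully, watching the force.

Emit:
{"api": "arm_command", "payload": {
  "targets": "0 0 0 0; 0 0 0 0; 0 0 0 0; 0 0 0 0",
  "hand": 0.1
}}

```text
clock: 9.22
position: [0.4831, -0.2456, 0.0236]
tcp_rot: [3.13, 0.247, -0.015]
contact_force: [-0.2, 0.5, 0.2]
width: 0.0482
```

Emit:
{"api": "arm_command", "payload": {
  "targets": "-0.0015 0.0005 0.005 0; 0 0 0.005 0; 0 0 0.004 0; 0 0 0 0"
}}

```text
clock: 9.55
position: [0.4815, -0.2465, 0.0084]
tcp_rot: [3.129, 0.247, -0.014]
contact_force: [-0.9, 0.2, -0.8]
width: 0.0486
```

```bash
python3 g.py .4815 -.2467 .0 9.05;python3 - <<'E'
from h import *
im=optics.get_image("wrist");cv2.imwrite("pics/w4.png",im)
E
```

```text
t 9.55 pos [ 0.4815 -0.2465  0.0084] yaw 9.03 tilt [-0.0087 -0.0031] F [-0.9  0.2 -0.8] w 0.0486 q [-0.51  0.22  2.05 -0.01  0.87  0.9 ]
shift [-0.      0.0002  0.0084] spin -0.02
radial tilt -0.006 tang -0.007 toolframe [ 0.0091 -0.0017  1.    ] qsum 3.1477
```

View pics/w4.png

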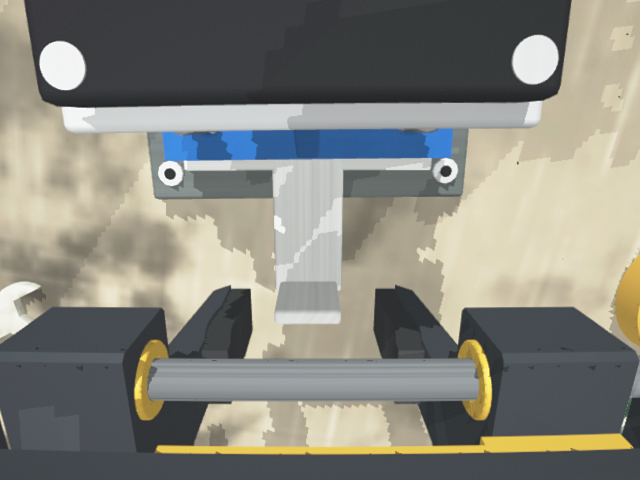

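Tab spans 276–340 (centre 308) and the fingers' centre is 313. I need about -2 mm in tool y and -3 mm in x, then further down.

Emit:
{"api": "arm_command", "payload": {
  "targets": "-0.0025 -0.0018 0 0; 0 0 0.004 0; 0 0 0.004 0; 0 0 0.002 0; 0 0 0 0"
}}

```text
clock: 10.02
position: [0.4784, -0.245, -0.0026]
tcp_rot: [3.129, 0.247, -0.014]
contact_force: [-0.6, 0.7, 0.0]
width: 0.0484
```

```bash
python3 g.py .4785 -.245 -.008 9.05;python3 - <<'E'
from h import *
im=optics.get_image("wrist");cv2.imwrite("pics/w5.png",im)
im=optics.get_image("scene");c=cv2.resize(im[150:260,290:430],None,fx=5.4,fy=5.4,interpolation=cv2.INTER_CUBIC)
cv2.imwrite("pics/s2c.png",c)
E
```

```text
t 10.02 pos [ 0.4784 -0.245  -0.0026] yaw 9.04 tilt [-0.0088 -0.003 ] F [-0.6  0.7  0. ] w 0.0484 q [-0.51  0.23  2.07 -0.01  0.85  0.9 ]
shift [0.0002 0.     0.0054] spin -0.01
radial tilt -0.0062 tang -0.007 toolframe [ 0.0092 -0.0016  1.    ] qsum 3.1478
```

View pics/w5.png

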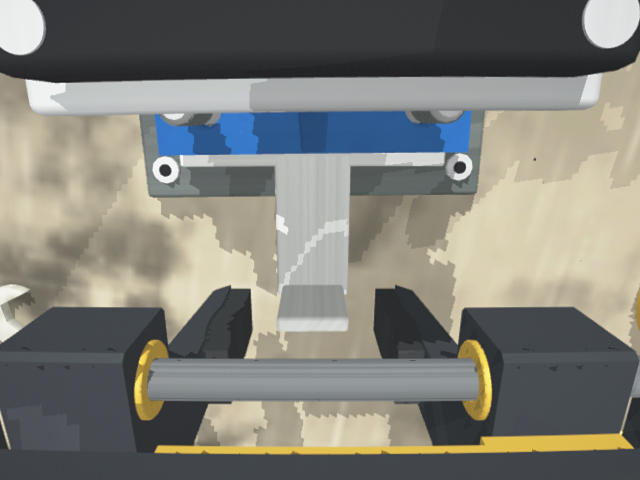

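View pics/s2c.png

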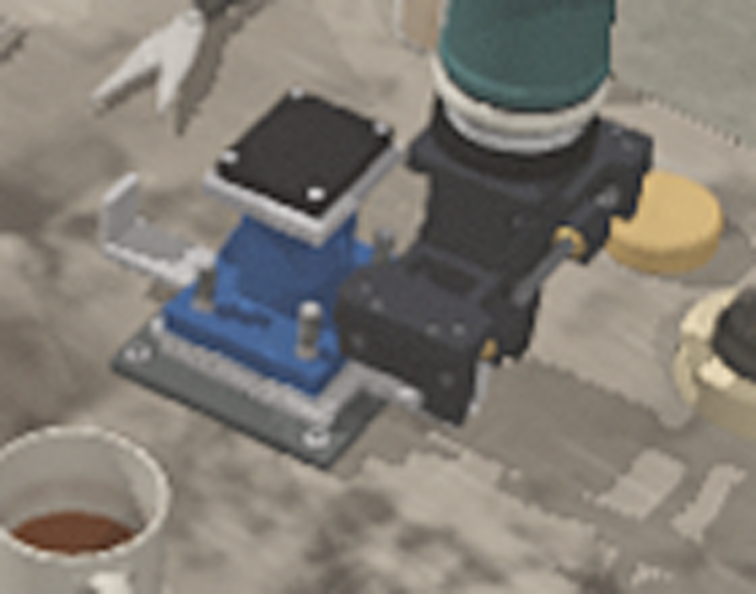

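Now centred: tab spans 277–348 and the fingers' centre is 313, with the tips about 12 mm below the tab top. I'll go down another 8 mm and close.

Emit:
{"api": "arm_command", "payload": {
  "targets": "0 0 0.004 0; 0 0 0.003 0; 0 0 0 0; 0 0 0 0"
}}

```text
clock: 10.45
position: [0.4791, -0.2454, -0.0095]
tcp_rot: [3.129, 0.247, -0.012]
contact_force: [0.4, 0.3, 0.7]
width: 0.0486
```

```bash
python3 g.py .4785 -.245 -.010 9.05
```

```text
t 10.45 pos [ 0.4791 -0.2454 -0.0095] yaw 9.03 tilt [-0.0075 -0.0038] F [0.4 0.3 0.7] w 0.0486 q [-0.51  0.24  2.07 -0.01  0.83  0.9 ]
shift [-0.0006 -0.0005  0.0005] spin -0.02
radial tilt -0.0046 tang -0.007 toolframe [ 0.008  -0.0026  1.    ] qsum 3.1463
```

Emit:
{"api": "arm_command", "payload": {
  "targets": "0 0 0 0; 0 0 0 0; 0 0 0 0",
  "hand": -1,
  "squeeze": 6
}}

```text
clock: 10.7
position: [0.4792, -0.2454, -0.0095]
tcp_rot: [3.129, 0.247, -0.012]
contact_force: [0.4, -0.4, -0.3]
width: 0.0303
```

```bash
python3 g.py .4785 -.245 -.010 9.05;python3 - <<'E'
from h import *
im=optics.get_image("wrist");cv2.imwrite("pics/w6.png",im)
E
```

```text
t 10.7 pos [ 0.4792 -0.2454 -0.0095] yaw 9.03 tilt [-0.0075 -0.0037] F [ 0.4 -0.4 -0.3] w 0.0303 q [-0.51  0.24  2.07 -0.01  0.83  0.9 ]
shift [-0.0006 -0.0005  0.0005] spin -0.02
radial tilt -0.0047 tang -0.0069 toolframe [ 0.008  -0.0025  1.    ] qsum 3.1463
```

View pics/w6.png

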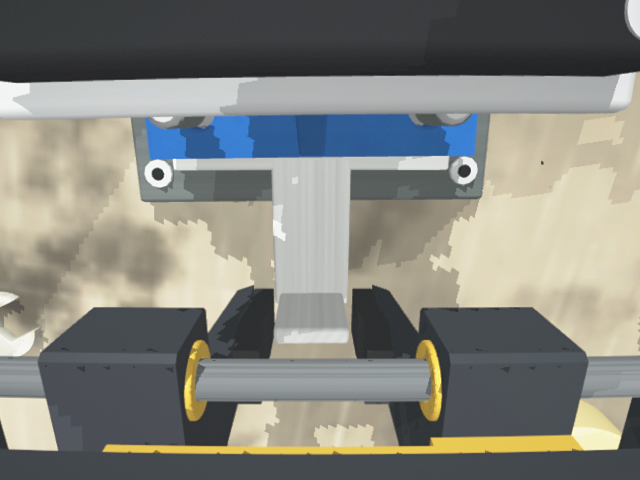

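Emit:
{"api": "arm_command", "payload": {
  "targets": "0 0 0 0; 0 0 0 0",
  "squeeze": 6
}}

```text
clock: 10.92
position: [0.4791, -0.2454, -0.0095]
tcp_rot: [3.129, 0.247, -0.012]
contact_force: [-0.0, 0.2, -0.0]
width: 0.0255
```

```bash
python3 g.py .4785 -.245 -.010 9.05
```

```text
t 10.92 pos [ 0.4791 -0.2454 -0.0095] yaw 9.04 tilt [-0.0076 -0.0036] F [-0.   0.2 -0. ] w 0.0255 q [-0.51  0.24  2.07 -0.01  0.83  0.9 ]
shift [-0.0006 -0.0005  0.0005] spin -0.01
radial tilt -0.0048 tang -0.0069 toolframe [ 0.0081 -0.0024  1.    ] qsum 3.1464
```

Grip at 25.5 mm is the tab. Raising the squeeze.

Emit:
{"api": "arm_command", "payload": {
  "targets": "0 0 0 0; 0 0 0 0; 0 0 0 0",
  "squeeze": 50
}}

```text
clock: 11.17
position: [0.4792, -0.2454, -0.0095]
tcp_rot: [3.129, 0.247, -0.012]
contact_force: [0.5, 0.4, -0.0]
width: 0.0249
```

```bash
python3 g.py .4785 -.245 -.010 9.05
```

```text
t 11.17 pos [ 0.4792 -0.2454 -0.0095] yaw 9.04 tilt [-0.0074 -0.0038] F [ 0.5  0.4 -0. ] w 0.0249 q [-0.51  0.24  2.07 -0.01  0.83  0.9 ]
shift [-0.0006 -0.0005  0.0005] spin -0.01
radial tilt -0.0046 tang -0.0069 toolframe [ 0.0079 -0.0026  1.    ] qsum 3.1462
```

```bash
cat > p.py <<'E'
from h import *
s=status.read_state();M=R.from_rotvec(s["tcp_rot"]).as_matrix()
p0=np.array([.4792,-.2454,-.0095]);a=np.radians(9.04)
X=np.array([np.cos(a),np.sin(a),0]);Y=np.array([-np.sin(a),np.cos(a),0])
d=s["position"]-p0;F=s["contact_force"];T=s["wrist_torque"]
print("t",round(s["clock"],2),"along",round(-d@X*1000,2),"lat",round(d@Y*1000,2),"dz",round(d[2]*1000,2),"yaw",np.degrees(np.arctan2(M[1,0],M[0,0])).round(2),"Fx",round(F@X,1),"Fy",round(F@Y,1),"Fz",F[2].round(1),"T",T.round(2),"w",round(s["width"],4),"ztool",(M.T@[0,0,-1]).round(4))
E
python3 p.py
```

```text
t 11.17 along 0.04 lat -0.02 dz -0.0 yaw 9.04 Fx 0.5 Fy 0.3 Fz -0.0 T [-0.01 -0.02  0.03] w 0.0249 ztool [ 0.0079 -0.0026  1.    ]
```

Emit:
{"api": "arm_command", "payload": {
  "targets": "-0.002 0 0 0; -0.002 0 0 0; -0.002 0 0 0"
}}

```text
clock: 11.42
position: [0.4773, -0.2463, -0.009]
tcp_rot: [3.128, 0.245, 0.001]
contact_force: [6.6, 2.3, -3.8]
width: 0.0248
```

```bash
python3 p.py
```

```text
t 11.42 along 1.97 lat -0.56 dz 0.5 yaw 8.96 Fx 6.9 Fy 1.2 Fz -3.8 T [ 0.46 -0.89  0.07] w 0.0248 ztool [-3.0e-04 -4.3e-03  1.0e+00]
```

Emit:
{"api": "arm_command", "payload": {
  "targets": "-0.003 -0.0002 0.0003 0; -0.003 -0.0002 0.0003 0; -0.003 0 0.0002 0; -0.003 0 0.0002 0"
}}

```text
clock: 11.75
position: [0.4713, -0.2472, -0.0093]
tcp_rot: [3.126, 0.243, 0.02]
contact_force: [5.3, 1.7, -4.1]
width: 0.0247
```

```bash
python3 p.py
```

```text
t 11.75 along 8.04 lat -0.51 dz 0.25 yaw 8.9 Fx 5.5 Fy 0.8 Fz -4.1 T [ 0.45 -0.57  0.05] w 0.0247 ztool [-0.0122 -0.0066  0.9999]
```

Emit:
{"api": "arm_command", "payload": {
  "targets": "-0.006 -0.0002 0.0002 0.1; -0.006 -0.0002 0.0002 0.1"
}}

```text
clock: 11.92
position: [0.4621, -0.2482, -0.0095]
tcp_rot: [3.127, 0.237, 0.028]
contact_force: [5.3, 1.8, -2.8]
width: 0.0249
```

```bash
python3 p.py
```

```text
t 11.92 along 17.28 lat -0.08 dz 0.01 yaw 8.68 Fx 5.5 Fy 0.9 Fz -2.8 T [ 0.45 -0.61  0.07] w 0.0249 ztool [-0.0175 -0.0072  0.9998]
```

Emit:
{"api": "arm_command", "payload": {
  "targets": "-0.008 0 0 -0.2; -0.008 0 0 -0.2"
}}

```text
clock: 12.08
position: [0.4488, -0.2505, -0.0093]
tcp_rot: [3.125, 0.247, 0.037]
contact_force: [5.7, 0.2, -3.8]
width: 0.0251
```

```bash
python3 p.py
```

```text
t 12.08 along 30.79 lat -0.26 dz 0.17 yaw 9.05 Fx 5.7 Fy -0.7 Fz -3.8 T [ 0.35 -0.49 -0.09] w 0.0251 ztool [-0.0228 -0.0085  0.9997]
```

Emit:
{"api": "arm_command", "payload": {
  "targets": "-0.008 -0.0001 0.0004 0; -0.008 -0.0001 0.0004 0"
}}

```text
clock: 12.25
position: [0.4356, -0.253, -0.0096]
tcp_rot: [3.124, 0.245, 0.046]
contact_force: [6.5, 1.8, -2.1]
width: 0.0253
```

```bash
python3 p.py; python3 - <<'E'
from h import *
im=optics.get_image("scene");c=cv2.resize(im[150:260,290:430],None,fx=5.4,fy=5.4,interpolation=cv2.INTER_CUBIC)
cv2.imwrite("pics/s3c.png",c)
E
```

```text
t 12.25 along 44.26 lat -0.65 dz -0.05 yaw 8.99 Fx 6.7 Fy 0.8 Fz -2.1 T [ 0.63 -0.58 -0.05] w 0.0253 ztool [-0.0287 -0.01    0.9995]
```

View pics/s3c.png

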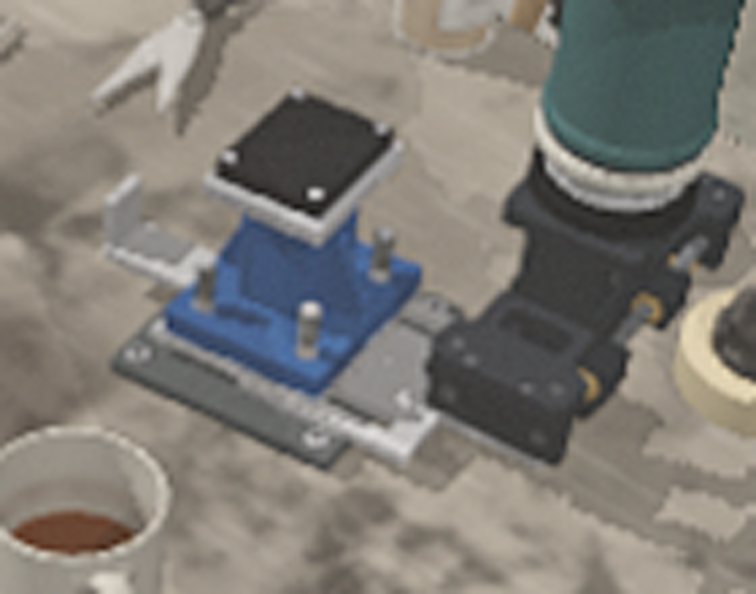

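Emit:
{"api": "arm_command", "payload": {
  "targets": "-0.009 -0.0004 0.0003 0; -0.009 -0.0002 0.0003 0"
}}

```text
clock: 12.47
position: [0.4189, -0.2555, -0.0098]
tcp_rot: [3.123, 0.244, 0.052]
contact_force: [3.6, 0.4, -1.0]
width: 0.025
```

```bash
python3 p.py
```

```text
t 12.47 along 61.11 lat -0.52 dz -0.29 yaw 8.94 Fx 3.6 Fy -0.2 Fz -1.0 T [ 0.38 -0.17 -0.01] w 0.025 ztool [-0.0322 -0.0111  0.9994]
```

Emit:
{"api": "arm_command", "payload": {
  "targets": "-0.009 -0.0003 0 -0.1; -0.009 -0.0002 0 0"
}}

```text
clock: 12.63
position: [0.4007, -0.2579, -0.0102]
tcp_rot: [3.123, 0.247, 0.053]
contact_force: [2.7, 0.6, -1.9]
width: 0.0253
```

```bash
python3 p.py
```

```text
t 12.63 along 79.46 lat -0.02 dz -0.72 yaw 9.06 Fx 2.8 Fy 0.2 Fz -1.9 T [ 0.22 -0.14 -0.08] w 0.0253 ztool [-0.033  -0.0114  0.9994]
```

Emit:
{"api": "arm_command", "payload": {
  "targets": "-0.009 0 -0.0003 0; -0.009 0 -0.0003 0; -0.009 0 -0.0003 0; 0 0 0 0"
}}

```text
clock: 12.97
position: [0.3662, -0.261, -0.0119]
tcp_rot: [3.126, 0.249, 0.042]
contact_force: [0.2, -0.6, -2.5]
width: 0.0249
```

```bash
python3 p.py;  python3 - <<'E'
from h import *
im=optics.get_image("scene");c=cv2.resize(im[150:260,290:430],None,fx=5.4,fy=5.4,interpolation=cv2.INTER_CUBIC)
cv2.imwrite("pics/s4c.png",c)
im=optics.get_image("wrist");cv2.imwrite("pics/w7.png",im)
E
```

```text
t 12.97 along 114.05 lat 2.32 dz -2.4 yaw 9.11 Fx 0.1 Fy -0.7 Fz -2.5 T [-0.05  0.18  0.01] w 0.0249 ztool [-0.0264 -0.0077  0.9996]
```

View pics/s4c.png

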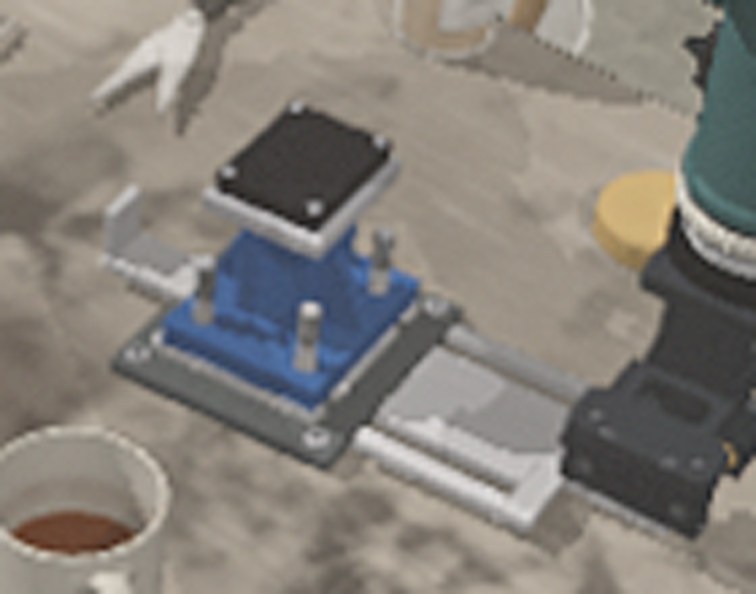

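View pics/w7.png

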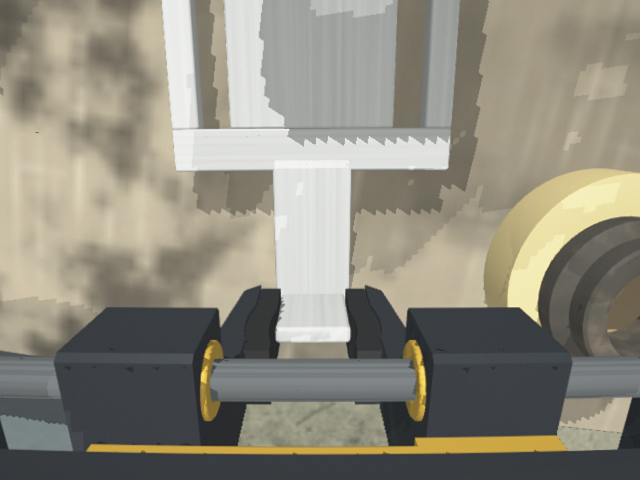

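Packer is out level and the pedestal has dropped flat onto the base with the upper packer still in place. Lifting.

Emit:
{"api": "arm_command", "payload": {
  "targets": "0 0 -0.012 0; 0 0 -0.025 0; 0 0 -0.03 0; 0 0 -0.03 0; 0 0 -0.025 0"
}}

```text
clock: 13.48
position: [0.3591, -0.257, 0.1075]
tcp_rot: [-3.127, -0.247, -0.025]
contact_force: [1.3, -0.8, -2.1]
width: 0.0248
```

```bash
python3 g.py .5235 .3155 .15 -11.3
```

```text
t 13.48 pos [ 0.3591 -0.257   0.1075] yaw 9.05 tilt [0.0158 0.0061] F [ 1.3 -0.8 -2.1] w 0.0248 q [-0.69 -0.11  2.19  0.02  1.05  0.71]
shift [ 0.2531 -0.5396 -0.0364] spin 20.35
radial tilt 0.0082 tang 0.0148 toolframe [-0.0165  0.0036  0.9999] qsum 3.1334
```

Emit:
{"api": "arm_command", "payload": {
  "targets": "0.005 -0.012 -0.01 0.5; 0.008 -0.022 -0.01 1; 0.008 -0.026 -0.008 1; 0.008 -0.026 -0.005 1; 0.008 -0.026 0 1"
}}

```text
clock: 13.9
position: [0.3881, -0.1459, 0.1526]
tcp_rot: [3.132, 0.107, 0.048]
contact_force: [0.8, -0.2, -2.3]
width: 0.0251
```

```bash
python3 g.py .5235 .3155 .15 -11.3
```

```text
t 13.9 pos [ 0.3881 -0.1459  0.1526] yaw 3.92 tilt [ 0.031  -0.0063] F [ 0.8 -0.2 -2.3] w 0.0251 q [-0.43 -0.23  2.21  0.01  1.14  1.07]
shift [ 0.1665 -0.4512  0.0039] spin 15.22
radial tilt 0.0309 tang 0.0071 toolframe [-0.0305 -0.0084  0.9995] qsum 3.1107
```

Emit:
{"api": "arm_command", "payload": {
  "targets": "0.01 -0.028 0 1; 0.01 -0.028 0 1; 0.01 -0.028 0 1; 0.01 -0.028 0 1; 0.01 -0.028 0 1"
}}

```text
clock: 14.32
position: [0.4358, 0.0021, 0.1557]
tcp_rot: [3.133, -0.04, 0.058]
contact_force: [0.9, -1.6, -1.6]
width: 0.0252
```

```bash
python3 g.py .5235 .3155 .15 -11.3
```

```text
t 14.32 pos [0.4358 0.0021 0.1557] yaw -1.44 tilt [ 0.0367 -0.008 ] F [ 0.9 -1.6 -1.6] w 0.0252 q [-0.05 -0.19  2.17 -0.01  1.13  1.55]
shift [ 0.0796 -0.3156  0.0064] spin 9.86
radial tilt 0.0371 tang -0.0063 toolframe [-0.0369 -0.0071  0.9993] qsum 3.1045
```

Emit:
{"api": "arm_command", "payload": {
  "targets": "0.009 -0.028 0 1; 0.009 -0.028 0 1; 0.009 -0.028 0 1; 0.009 -0.028 0 1; 0.009 -0.028 0 1"
}}

```text
clock: 14.73
position: [0.4905, 0.1485, 0.157]
tcp_rot: [3.131, -0.18, 0.06]
contact_force: [0.4, 0.1, -2.0]
width: 0.0251
```

```bash
python3 g.py .5235 .3155 .15 -11.3
```

```text
t 14.73 pos [0.4905 0.1485 0.157 ] yaw -6.56 tilt [ 0.038  -0.0073] F [ 0.4  0.1 -2. ] w 0.0251 q [ 0.26 -0.03  2.02 -0.02  1.12  1.95]
shift [ 0.0134 -0.1697  0.0071] spin 4.74
radial tilt 0.0349 tang -0.0167 toolframe [-0.0385 -0.0029  0.9993] qsum 3.1068
```

Emit:
{"api": "arm_command", "payload": {
  "targets": "0.004 -0.028 0 1; 0.004 -0.028 0 1; 0.004 -0.028 0 1; 0.003 -0.026 0 1; 0.002 -0.018 0 0.7"
}}

```text
clock: 15.15
position: [0.528, 0.2835, 0.1567]
tcp_rot: [3.124, -0.31, 0.06]
contact_force: [-0.3, -0.2, -2.6]
width: 0.0247
```

```bash
python3 g.py .5235 .3155 .15 -11.3
```

```text
t 15.15 pos [0.528  0.2835 0.1567] yaw -11.34 tilt [ 0.0377 -0.0055] F [-0.3 -0.2 -2.6] w 0.0247 q [ 0.46  0.13  1.85 -0.02  1.13  2.24]
shift [-0.011  -0.0305  0.0063] spin -0.04
radial tilt 0.0313 tang -0.0218 toolframe [-0.0381  0.0021  0.9993] qsum 3.1104
```

Emit:
{"api": "arm_command", "payload": {
  "targets": "-0.026 0.01 0 0; -0.026 0.01 0 0; 0 0 0 0; 0.024 -0.018 0 0; 0.024 -0.018 0 0"
}}

```text
clock: 15.57
position: [0.5215, 0.3054, 0.1504]
tcp_rot: [3.122, -0.3, 0.043]
contact_force: [0.5, 0.1, -2.4]
width: 0.0251
```

```bash
python3 g.py .5235 .3155 .15 -11.3
```

```text
t 15.57 pos [0.5215 0.3054 0.1504] yaw -10.97 tilt [ 0.0268 -0.0078] F [ 0.5  0.1 -2.4] w 0.0251 q [ 0.5   0.16  1.83 -0.02  1.13  2.27]
shift [ 0.     -0.0103  0.0004] spin 0.33
radial tilt 0.0198 tang -0.0197 toolframe [-0.0278 -0.0026  0.9996] qsum 3.1219
```

Emit:
{"api": "arm_command", "payload": {
  "targets": "0 0 0 0; -0.026 0.014 0 0; -0.026 0.014 0 0; 0 0 0 0; 0.024 -0.02 0 0"
}}

```text
clock: 15.98
position: [0.4926, 0.3031, 0.1463]
tcp_rot: [3.12, -0.301, 0.037]
contact_force: [-0.1, -0.0, -2.4]
width: 0.0246
```

```bash
python3 g.py .5235 .3155 .15 -11.3; python3 - <<'E'
from h import *
im=optics.get_image("top");cv2.imwrite("pics/t2.png",im[80:300,80:400].repeat(2,0).repeat(2,1))
E
```

```text
t 15.98 pos [0.4926 0.3031 0.1463] yaw -11.0 tilt [ 0.023  -0.0094] F [-0.1 -0.  -2.4] w 0.0246 q [ 0.52  0.12  1.89 -0.02  1.12  2.29]
shift [ 0.028  -0.018  -0.0031] spin 0.3
radial tilt 0.0153 tang -0.0196 toolframe [-0.0244 -0.0048  0.9997] qsum 3.1264
```

View pics/t2.png

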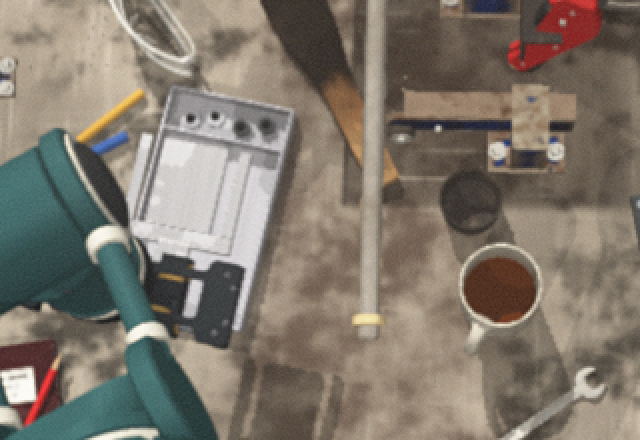

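Emit:
{"api": "arm_command", "payload": {
  "targets": "0.014 -0.009 0 0; 0.014 -0.008 0 0.3; 0 0 0 0; 0 0 0.02 0; 0 0 0.02 0"
}}

```text
clock: 16.45
position: [0.542, 0.3231, 0.1134]
tcp_rot: [-3.118, 0.309, -0.068]
contact_force: [0.3, -0.2, -2.6]
width: 0.0249
```

```bash
python3 g.py .5235 .3155 -.0155 -11.3
```

```text
t 16.45 pos [0.542  0.3231 0.1134] yaw -11.35 tilt [0.044  0.0029] F [ 0.3 -0.2 -2.6] w 0.0249 q [ 0.51  0.22  1.83 -0.02  1.05  2.29]
shift [-0.0221  0.0126  0.1279] spin -0.05
radial tilt 0.0398 tang -0.019 toolframe [-0.0426  0.0115  0.999 ] qsum 3.1019
```

Emit:
{"api": "arm_command", "payload": {
  "targets": "-0.025 0.017 0 0; -0.025 0.017 0 0; 0 0 0 0; 0 0 0 0"
}}

```text
clock: 16.78
position: [0.481, 0.2961, 0.1011]
tcp_rot: [3.125, -0.312, 0.049]
contact_force: [0.3, 0.1, -1.5]
width: 0.0251
```

```bash
python3 g.py .5235 .3155 -.0155 -11.3
```

```text
t 16.78 pos [0.481  0.2961 0.1011] yaw -11.4 tilt [ 0.0311 -0.0041] F [ 0.3  0.1 -1.5] w 0.0251 q [ 0.52  0.13  1.97 -0.02  1.02  2.3 ]
shift [ 0.0342 -0.0272  0.1178] spin -0.1
radial tilt 0.0249 tang -0.019 toolframe [-0.0313  0.0021  0.9995] qsum 3.1168
```

Emit:
{"api": "arm_command", "payload": {
  "targets": "0.02 -0.012 0 0; 0.01 -0.006 0 0; 0 0 0 0; 0 0 0 0"
}}

```text
clock: 17.12
position: [0.5155, 0.3084, 0.103]
tcp_rot: [3.125, -0.312, 0.05]
contact_force: [0.0, 0.3, -2.2]
width: 0.0246
```

```bash
python3 g.py .5235 .3155 -.0155 -11.3
```

```text
t 17.12 pos [0.5155 0.3084 0.103 ] yaw -11.41 tilt [ 0.0317 -0.0034] F [ 0.   0.3 -2.2] w 0.0246 q [ 0.51  0.19  1.89 -0.02  1.04  2.29]
shift [ 0.0026 -0.0082  0.1187] spin -0.11
radial tilt 0.026 tang -0.0185 toolframe [-0.0318  0.0029  0.9995] qsum 3.1156
```

Emit:
{"api": "arm_command", "payload": {
  "targets": "-0.025 0.017 0 0; -0.025 0.017 0 0; 0 0 0 0; 0.02 -0.012 0 0; 0.02 -0.014 0 0"
}}

```text
clock: 17.53
position: [0.4996, 0.3007, 0.1023]
tcp_rot: [3.123, -0.312, 0.044]
contact_force: [0.7, -0.1, -1.9]
width: 0.0252
```

Emit:
{"api": "arm_command", "payload": {
  "targets": "0 0 0 0; -0.025 0.017 0 0; -0.025 0.017 0 0; 0 0 0 0; 0.02 -0.014 0 0"
}}

```text
clock: 17.95
position: [0.4667, 0.2872, 0.1021]
tcp_rot: [3.124, -0.314, 0.045]
contact_force: [-0.8, 0.8, -1.5]
width: 0.0249
```

```bash
python3 g.py .5235 .3155 -.0155 -11.3
```

```text
t 17.95 pos [0.4667 0.2872 0.1021] yaw -11.47 tilt [ 0.0286 -0.0042] F [-0.8  0.8 -1.5] w 0.0249 q [ 0.52  0.1   2.   -0.02  1.02  2.3 ]
shift [ 0.0467 -0.0388  0.119 ] spin -0.17
radial tilt 0.0228 tang -0.0178 toolframe [-0.0289  0.0016  0.9996] qsum 3.1189
```

Emit:
{"api": "arm_command", "payload": {
  "targets": "0.014 -0.012 0 0; 0.014 -0.012 0 0; 0.01 -0.008 0 -0.15; 0.004 -0.004 0 0; 0 0 0 0"
}}

```text
clock: 18.37
position: [0.5203, 0.3171, 0.106]
tcp_rot: [-3.124, 0.31, -0.053]
contact_force: [0.6, 0.3, -2.1]
width: 0.025
```

```bash
python3 g.py .5235 .3155 -.0155 -11.3
```

```text
t 18.37 pos [0.5203 0.3171 0.106 ] yaw -11.32 tilt [ 0.0341 -0.0011] F [ 0.6  0.3 -2.1] w 0.025 q [ 0.52  0.2   1.87 -0.02  1.04  2.3 ]
shift [-0.0007  0.0017  0.1216] spin -0.02
radial tilt 0.0291 tang -0.0178 toolframe [-0.0337  0.0057  0.9994] qsum 3.1125
```

Emit:
{"api": "arm_command", "payload": {
  "targets": "-0.0004 0 0.014 0; -0.0004 0 0.014 0; -0.0004 0 0.014 0; -0.0004 0 0.014 0; -0.0004 0 0.014 0"
}}

```text
clock: 18.78
position: [0.5234, 0.3192, 0.0395]
tcp_rot: [-3.118, 0.31, -0.065]
contact_force: [0.1, -0.5, -1.9]
width: 0.0251
```

```bash
python3 g.py .5235 .3155 -.0155 -11.3; python3 - <<'E'
from h import *
im=optics.get_image("top");cv2.imwrite("pics/t3.png",cv2.resize(im[110:260,110:260],None,fx=4,fy=4))
im=optics.get_image("scene");cv2.imwrite("pics/s5.png",cv2.resize(im[220:400,90:290],None,fx=3.3,fy=3.3))
E
```

```text
t 18.78 pos [0.5234 0.3192 0.0395] yaw -11.35 tilt [0.0418 0.0033] F [ 0.1 -0.5 -1.9] w 0.0251 q [ 0.52  0.27  1.92 -0.02  0.91  2.3 ]
shift [-0.0014  0.0042  0.055 ] spin -0.05
radial tilt 0.038 tang -0.0178 toolframe [-0.0403  0.0115  0.9991] qsum 3.1037
```

View pics/t3.png

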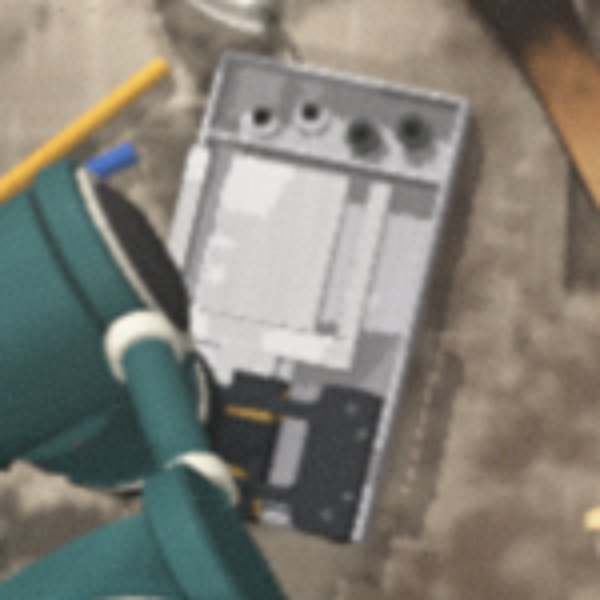

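View pics/s5.png

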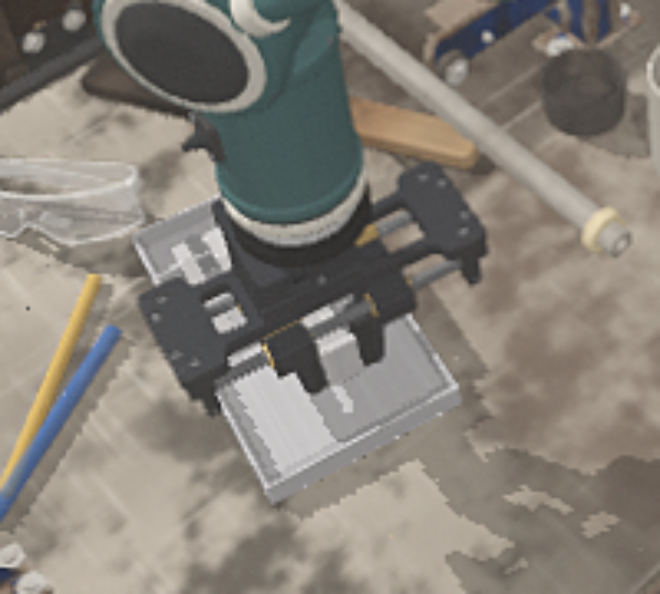

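```bash
python3 - <<'E'
from h import *
C=cam("top");a=np.radians(-11.3);X=np.array([np.cos(a),np.sin(a)]);Y=np.array([-np.sin(a),np.cos(a)]);c=np.array([.5957,.3011])
px=np.array([(197,147),(208,147),(390,185),(352,366)])/4+[110,110]
for z in(.068,.074):
    P=ray(C,px,z)[:,:2]-c; print(z,np.c_[P@X,P@Y].round(4).tolist())
s=status.read_state();d=s["position"][:2]-c;print("tcp",d@X,d@Y)
px=np.array([(213,135),(437,187),(466,100),(225,53),(360,540)])/4+[110,110]
P=ray(C,px,.02)[:,:2]-c; print("tray",np.c_[P@X,P@Y].round(4).tolist())
E
```

```text
0.068 [[0.0743, 0.0515], [0.0754, 0.046], [0.0751, -0.0492], [-0.0196, -0.0522]]
0.074 [[0.0729, 0.0497], [0.074, 0.0442], [0.0737, -0.0505], [-0.0205, -0.0535]]
tcp -0.07669410629812942 0.0016551490430617194
tray [[0.0936, 0.0598], [0.0904, -0.0626], [0.1398, -0.0667], [0.1386, 0.0646], [-0.1, -0.0665]]
```

The packer sits centred over the bay: y ±0.051 of ±0.064, x -0.078 to +0.075 of ±0.095. Lowering.

Emit:
{"api": "arm_command", "payload": {
  "targets": "-0.001 0.001 0.012 0; -0.0008 0.0005 0.012 0; -0.0006 0 0.01 0; -0.0003 0 0.005 0; 0 0 0 0"
}}

```text
clock: 19.3
position: [0.5196, 0.317, -0.0032]
tcp_rot: [-3.12, 0.31, -0.06]
contact_force: [-0.2, -0.4, -2.1]
width: 0.0249
```

```bash
python3 g.py .5225 .3165 -.0155 -11.3
```

```text
t 19.3 pos [ 0.5196  0.317  -0.0032] yaw -11.35 tilt [0.0386 0.0014] F [-0.2 -0.4 -2.1] w 0.0249 q [ 0.52  0.32  1.95 -0.02  0.84  2.3 ]
shift [0.0025 0.0001 0.0124] spin -0.05
radial tilt 0.0342 tang -0.0178 toolframe [-0.0375  0.009   0.9993] qsum 3.1075
```

Emit:
{"api": "arm_command", "payload": {
  "targets": "0 0 0.004 0; 0 0 0.003 0; 0 0 0.002 0; 0 0 0 0"
}}

```text
clock: 19.63
position: [0.5206, 0.3174, -0.0127]
tcp_rot: [-3.12, 0.31, -0.061]
contact_force: [-0.2, -0.1, -2.4]
width: 0.0253
```

```bash
python3 g.py .5225 .3165 -.0155 -11.3
```

```text
t 19.63 pos [ 0.5206  0.3174 -0.0127] yaw -11.35 tilt [0.0393 0.0019] F [-0.2 -0.1 -2.4] w 0.0253 q [ 0.52  0.34  1.95 -0.02  0.82  2.3 ]
shift [0.002  0.0005 0.0029] spin -0.05
radial tilt 0.0351 tang -0.0178 toolframe [-0.0382  0.0095  0.9992] qsum 3.1066
```

Emit:
{"api": "arm_command", "payload": {
  "targets": "0 0 0.0015 0; 0 0 0.0015 0; 0 0 0 0"
}}

```text
clock: 19.88
position: [0.5215, 0.3179, -0.0151]
tcp_rot: [-3.119, 0.31, -0.063]
contact_force: [0.5, 0.0, -1.4]
width: 0.0253
```

```bash
python3 g.py .5225 .3165 -.0155 -11.3
```

```text
t 19.88 pos [ 0.5215  0.3179 -0.0151] yaw -11.35 tilt [0.0408 0.0027] F [ 0.5  0.  -1.4] w 0.0253 q [ 0.52  0.34  1.95 -0.02  0.81  2.3 ]
shift [0.0012 0.0012 0.0004] spin -0.05
radial tilt 0.0368 tang -0.0178 toolframe [-0.0395  0.0107  0.9992] qsum 3.1049
```

Emit:
{"api": "arm_command", "payload": {
  "targets": "0 0 0.001 0; 0 0 0.0005 0"
}}

```text
clock: 20.05
position: [0.522, 0.3181, -0.0162]
tcp_rot: [-3.118, 0.31, -0.064]
contact_force: [0.6, 0.6, -2.0]
width: 0.0249
```

```bash
python3 g.py .5225 .3165 -.0155 -11.3
```

```text
t 20.05 pos [ 0.522   0.3181 -0.0162] yaw -11.35 tilt [0.0416 0.0031] F [ 0.6  0.6 -2. ] w 0.0249 q [ 0.52  0.34  1.95 -0.02  0.81  2.3 ]
shift [ 0.0008  0.0015 -0.0007] spin -0.05
radial tilt 0.0377 tang -0.0179 toolframe [-0.0402  0.0113  0.9991] qsum 3.104
```

Emit:
{"api": "arm_command", "payload": {
  "targets": "0 0 0.001 0; 0 0 0.001 0; 0 0 0 0"
}}

```text
clock: 20.3
position: [0.5226, 0.3183, -0.0161]
tcp_rot: [-3.118, 0.31, -0.065]
contact_force: [0.2, -0.1, -2.1]
width: 0.0246
```

```bash
python3 g.py .5225 .3165 -.0155 -11.3; python3 - <<'E'
from h import *
im=optics.get_image("wrist");cv2.imwrite("pics/w8.png",im)
E
```

```text
t 20.3 pos [ 0.5226  0.3183 -0.0161] yaw -11.35 tilt [0.042  0.0031] F [ 0.2 -0.1 -2.1] w 0.0246 q [ 0.52  0.34  1.95 -0.02  0.81  2.3 ]
shift [ 0.0003  0.0018 -0.0006] spin -0.05
radial tilt 0.0381 tang -0.0181 toolframe [-0.0406  0.0113  0.9991] qsum 3.1037
```

View pics/w8.png

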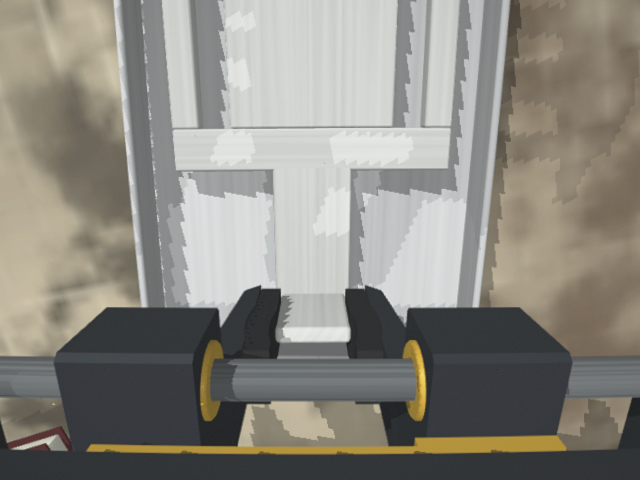

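The packer is over the bay floor with walls clear on both sides, and downward motion has stopped at the expected height. Releasing.

Emit:
{"api": "arm_command", "payload": {
  "targets": "0 0 0 0; 0 0 0 0; 0 0 0 0",
  "hand": 0.0
}}

```text
clock: 20.6
position: [0.5243, 0.3192, -0.0152]
tcp_rot: [-3.116, 0.309, -0.07]
contact_force: [0.0, -0.4, 0.0]
width: 0.0424
```

```bash
python3 g.py .5225 .3165 -.0155 -11.3; python3 - <<'E'
from h import *
im=optics.get_image("wrist");cv2.imwrite("pics/w9.png",im)
E
```

```text
t 20.6 pos [ 0.5243  0.3192 -0.0152] yaw -11.34 tilt [0.0456 0.0049] F [ 0.  -0.4  0. ] w 0.0424 q [ 0.52  0.34  1.95 -0.03  0.81  2.3 ]
shift [-0.0012  0.003   0.0003] spin -0.04
radial tilt 0.042 tang -0.0183 toolframe [-0.0437  0.0137  0.9989] qsum 3.0997
```

View pics/w9.png

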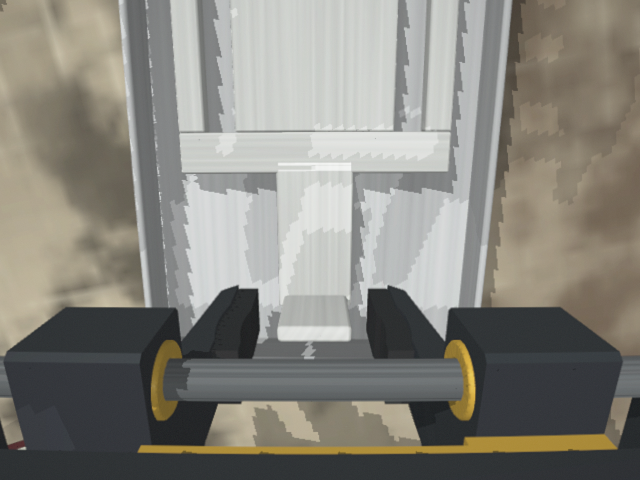

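Emit:
{"api": "arm_command", "payload": {
  "targets": "0.0003 0 -0.01 0; 0.0005 0 -0.015 0; 0.001 0 -0.03 0; 0.001 0 -0.035 0; 0.001 0 -0.035 0"
}}

```text
clock: 21.07
position: [0.5155, 0.3139, 0.1056]
tcp_rot: [3.124, -0.309, 0.046]
contact_force: [1.1, 0.3, 0.5]
width: 0.0441
```

Emit:
{"api": "arm_command", "payload": {
  "targets": "0.001 0 -0.035 0; 0 0 -0.03 0; 0 0 0 0",
  "hand": -1,
  "squeeze": 20
}}

```text
clock: 21.32
position: [0.5185, 0.3161, 0.1848]
tcp_rot: [-3.119, 0.309, -0.064]
contact_force: [1.5, -0.3, 1.2]
width: 0.0262
```

```bash
python3 g.py .581 -.2285 .19 9; python3 - <<'E'
from h import *
im=optics.get_image("scene");cv2.imwrite("pics/s6.png",im)
im=optics.get_image("top");cv2.imwrite("pics/t4.png",im)
E
```

```text
t 21.32 pos [0.5185 0.3161 0.1848] yaw -11.32 tilt [0.0415 0.0024] F [ 1.5 -0.3  1.2] w 0.0262 q [ 0.52  0.12  1.81 -0.02  1.17  2.29]
shift [ 0.1683  0.5218 -0.0038] spin -20.32
radial tilt 0.0373 tang -0.0185 toolframe [-0.0403  0.0105  0.9991] qsum 3.1044
```

View pics/s6.png

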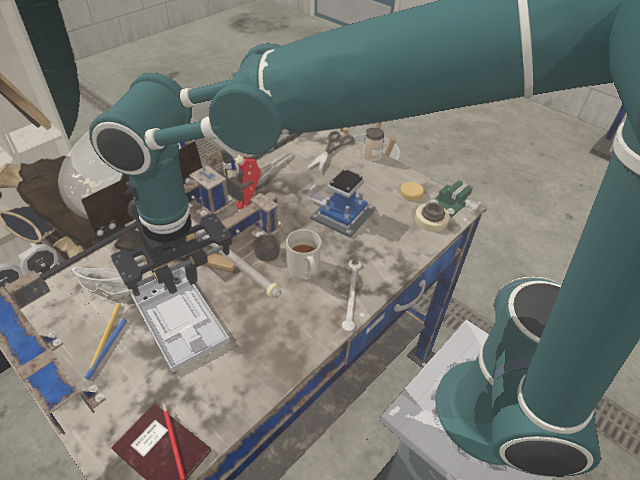

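View pics/t4.png

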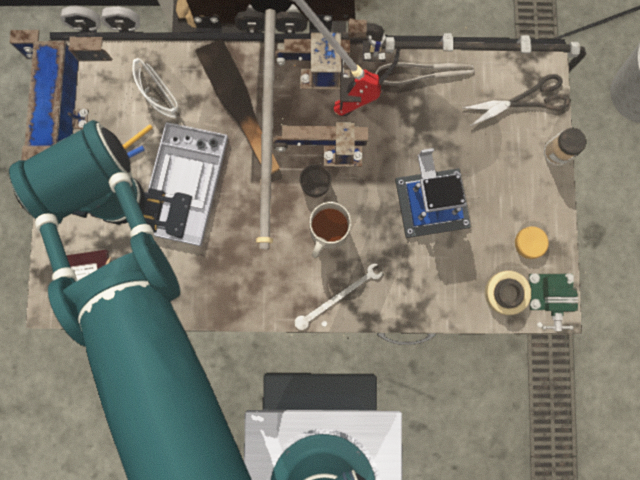

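The packer lies flat in the long bay at about (180,190), and the pedestal is bedded upright at (435,205). Moving to the pad.

Emit:
{"api": "arm_command", "payload": {
  "targets": "0.004 0.015 0 -0.5; 0.008 0.028 0 -1.2; 0.01 0.032 0 -1.2; 0.01 0.032 0 -1.2; 0.01 0.032 0 -1.2"
}}

```text
clock: 21.83
position: [0.5294, 0.1708, 0.1714]
tcp_rot: [3.136, -0.142, 0.036]
contact_force: [-0.1, 0.1, -0.7]
width: 0.0001
```

```bash
python3 g.py .5815 -.2288 .16 9
```

```text
t 21.83 pos [0.5294 0.1708 0.1714] yaw -5.19 tilt [ 0.0226 -0.0029] F [-0.1  0.1 -0.7] w 0.0001 q [ 0.27  0.05  1.91 -0.01  1.16  1.94]
shift [0.0877 0.3933 0.0137] spin -14.19
radial tilt 0.021 tang -0.0089 toolframe [-2.280e-02 -8.000e-04  9.997e-01] qsum 3.1206
```

Emit:
{"api": "arm_command", "payload": {
  "targets": "0.01 0.032 0 -1.2; 0.01 0.032 0 -1.2; 0.01 0.032 0 -1.2; 0.01 0.032 0 -1.2; 0.01 0.032 0 -1.2"
}}

```text
clock: 22.25
position: [0.5628, 0.0004, 0.1602]
tcp_rot: [3.137, 0.034, 0.002]
contact_force: [0.9, -0.5, -0.3]
width: 0.0005
```

```bash
python3 g.py .5815 -.2288 .16 9
```

```text
t 22.25 pos [5.628e-01 4.000e-04 1.602e-01] yaw 1.23 tilt [ 0.0016 -0.0045] F [ 0.9 -0.5 -0.3] w 0.0005 q [-0.04  0.08  1.9  -0.    1.16  1.51]
shift [0.0137 0.2295 0.0013] spin -7.77
radial tilt 0.0018 tang -0.0044 toolframe [-0.0015 -0.0045  1.    ] qsum 3.1398
```

Emit:
{"api": "arm_command", "payload": {
  "targets": "0.002 0.032 -0.003 -1.2; 0.002 0.032 -0.003 -1.2; 0.002 0.032 -0.002 -1.2; 0.003 0.032 -0.002 -1.2; 0.003 0.03 -0.002 -1.2"
}}

```text
clock: 22.67
position: [0.5764, -0.1635, 0.1592]
tcp_rot: [-3.133, -0.205, 0.032]
contact_force: [0.2, 0.2, 0.2]
width: 0.0002
```

```bash
python3 g.py .5815 -.2288 .16 9
```

```text
t 22.67 pos [ 0.5764 -0.1635  0.1592] yaw 7.49 tilt [-0.0203  0.0003] F [0.2 0.2 0.2] w 0.0002 q [-0.31  0.17  1.8  -0.01  1.19  1.13]
shift [-0.0034  0.0654 -0.0009] spin -1.51
radial tilt -0.0194 tang -0.006 toolframe [0.0201 0.0029 0.9998] qsum 3.161
```

Emit:
{"api": "arm_command", "payload": {
  "targets": "0 0.028 -0.002 -0.8; 0 0.02 -0.001 -0.5; 0 0.008 0 0; 0 0 0 0; 0 0 0 0"
}}

```text
clock: 23.08
position: [0.5775, -0.2255, 0.1503]
tcp_rot: [-3.124, -0.23, 0.058]
contact_force: [-0.0, 0.6, -0.5]
width: 0.0005
```

```bash
python3 g.py .5815 -.2288 .12 9; python3 - <<'E'
from h import *
im=optics.get_image("wrist");cv2.imwrite("pics/w10.png",im)
im=optics.get_image("scene");cv2.imwrite("pics/s7.png",cv2.resize(im[120:260,270:450],None,fx=4,fy=4))
E
```

```text
t 23.08 pos [ 0.5775 -0.2255  0.1503] yaw 8.45 tilt [-0.0374  0.0063] F [-0.   0.6 -0.5] w 0.0005 q [-0.41  0.22  1.75 -0.01  1.2   1.02]
shift [0.0046 0.0042 0.0301] spin -0.55
radial tilt -0.0369 tang -0.009 toolframe [0.0361 0.0117 0.9993] qsum 3.1785
```

View pics/w10.png

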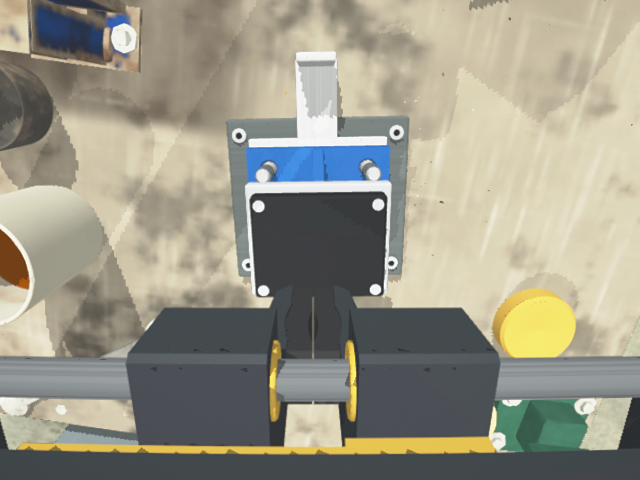

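View pics/s7.png

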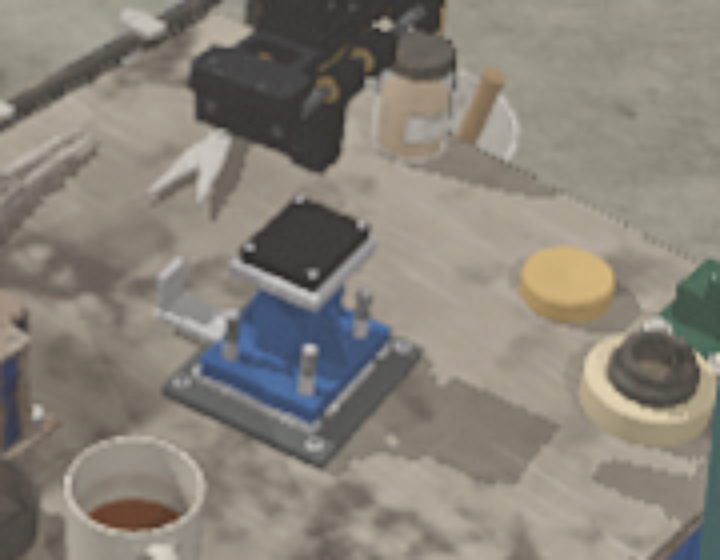

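```bash
python3 - <<'E'
from h import *
C=cam("wrist")
P=ray(C,[(249,192),(387,190),(380,290),(258,290),(258,206),(378,204),(375,290),(263,290)],.124);print(P.round(4).tolist(),P[4:].mean(0))
ct=cam("top")
import cv2
im=cv2.imread("pics/t4.png");cv2.imwrite("pics/t4c.png",cv2.resize(im[140:250,385:485],None,fx=5,fy=5,interpolation=cv2.INTER_CUBIC))
im=cv2.imread("pics/t4.png");cv2.imwrite("pics/t4t.png",cv2.resize(im[115:255,130:240],None,fx=4,fy=4,interpolation=cv2.INTER_CUBIC))
E
```

```text
[[0.6092, -0.1876, 0.124], [0.6209, -0.2573, 0.124], [0.5654, -0.2649, 0.124], [0.5551, -0.1981, 0.124], [0.6026, -0.193, 0.124], [0.613, -0.2542, 0.124], [0.565, -0.2621, 0.124], [0.5555, -0.2008, 0.124]] [ 0.58403438 -0.22754731  0.124     ]
```

View pics/t4c.png

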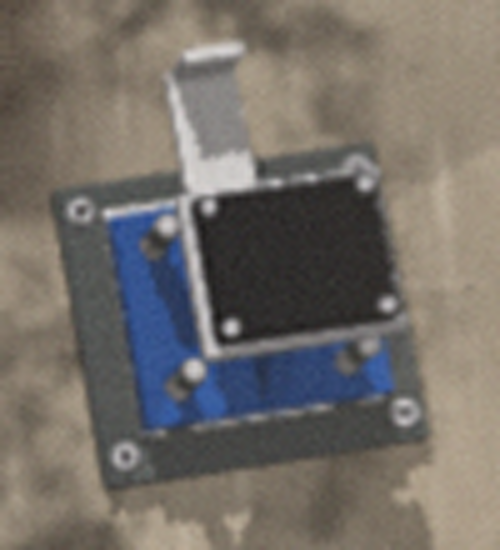

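Emit:
{"api": "arm_command", "payload": {
  "targets": "0.002 0.0025 0.008 -0.4; 0.001 0.001 0.008 0; 0.0005 0 0.008 0; 0.0004 0 0.006 0; 0 0 0 0"
}}

```text
clock: 23.6
position: [0.5812, -0.2222, 0.1174]
tcp_rot: [-3.121, -0.254, 0.057]
contact_force: [-0.4, 0.1, -0.6]
width: 0.0005
```

```bash
python3 g.py .5813 -.2283 .105 9
```

```text
t 23.6 pos [ 0.5812 -0.2222  0.1174] yaw 9.3 tilt [-0.0373  0.0071] F [-0.4  0.1 -0.6] w 0.0005 q [-0.4   0.26  1.78 -0.01  1.14  1.01]
shift [-0.0004  0.0062  0.0123] spin 0.3
radial tilt -0.0371 tang -0.008 toolframe [0.0356 0.013  0.9993] qsum 3.1787
```

Emit:
{"api": "arm_command", "payload": {
  "targets": "0 0.005 0 0.2; 0 0 0.004 0; 0 0 0.004 0; 0 0 0 0"
}}

```text
clock: 23.93
position: [0.5816, -0.2267, 0.108]
tcp_rot: [-3.121, -0.249, 0.058]
contact_force: [0.1, 0.8, -0.1]
width: 0.001
```

```bash
python3 g.py .5813 -.2283 .105 9;python3 - <<'E'
from h import *
im=optics.get_image("wrist");cv2.imwrite("pics/w11.png",im)
im=optics.get_image("scene");cv2.imwrite("pics/s8.png",cv2.resize(im[120:260,290:430],None,fx=4.2,fy=4.2))
E
```

```text
t 23.93 pos [ 0.5816 -0.2267  0.108 ] yaw 9.14 tilt [-0.038   0.0073] F [ 0.1  0.8 -0.1] w 0.001 q [-0.41  0.27  1.78 -0.01  1.13  1.01]
shift [-0.0005  0.0015  0.003 ] spin 0.14
radial tilt -0.0378 tang -0.0083 toolframe [0.0364 0.0132 0.9993] qsum 3.1794
```

View pics/w11.png

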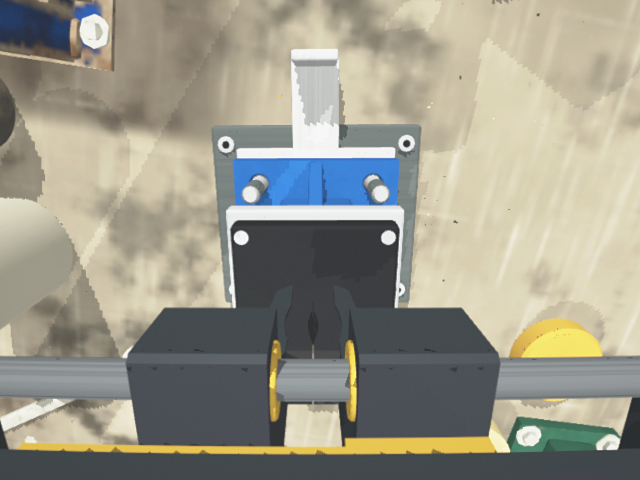

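View pics/s8.png

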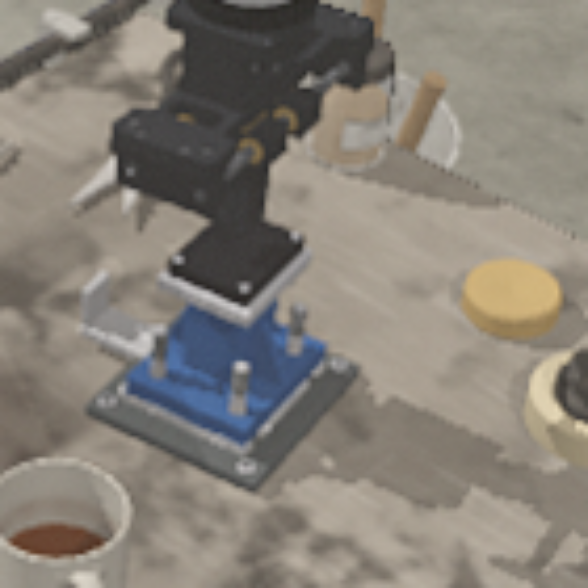

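Emit:
{"api": "arm_command", "payload": {
  "targets": "0 0.001 0.001 0; 0 0 0.001 0; 0 0 0.0005 0; 0 0 0.0005 0; 0 0 0.0005 0"
}}

```text
clock: 24.45
position: [0.5829, -0.2286, 0.1063]
tcp_rot: [-3.122, -0.248, 0.054]
contact_force: [0.9, 0.0, -0.9]
width: 0.0004
```

```bash
python3 g.py .5813 -.2283 .092 9
```

```text
t 24.45 pos [ 0.5829 -0.2286  0.1063] yaw 9.11 tilt [-0.0348  0.0061] F [ 0.9  0.  -0.9] w 0.0004 q [-0.41  0.27  1.78 -0.01  1.12  1.01]
shift [-0.0011 -0.0004  0.0144] spin 0.11
radial tilt -0.0344 tang -0.0083 toolframe [0.0334 0.0115 0.9994] qsum 3.176
```

Emit:
{"api": "arm_command", "payload": {
  "targets": "0 0 0.0005 0; 0 0 0.0005 0; 0 0 0.0005 0; 0 0 0.0005 0; 0 0 0.0005 0"
}}

```text
clock: 24.87
position: [0.5829, -0.2286, 0.1038]
tcp_rot: [-3.123, -0.249, 0.053]
contact_force: [-0.2, -0.1, -0.3]
width: 0.0005
```

```bash
python3 g.py .5813 -.2283 .092 9
```

```text
t 24.87 pos [ 0.5829 -0.2286  0.1038] yaw 9.11 tilt [-0.0344  0.0059] F [-0.2 -0.1 -0.3] w 0.0005 q [-0.41  0.27  1.78 -0.01  1.12  1.01]
shift [-0.0012 -0.0004  0.0119] spin 0.11
radial tilt -0.0339 tang -0.0083 toolframe [0.033  0.0113 0.9994] qsum 3.1755
```

Exactly 0.5 mm/row (6 mm/s). I'll continue the same way with force checks.

Emit:
{"api": "arm_command", "payload": {
  "targets": "0 0 0.0006 0; 0 0 0.0006 0; 0 0 0.0006 0; 0 0 0.0006 0; 0 0 0.0006 0"
}}

```text
clock: 25.28
position: [0.5828, -0.2285, 0.1004]
tcp_rot: [-3.123, -0.249, 0.053]
contact_force: [-1.1, 0.4, -1.0]
width: 0.0004
```

Emit:
{"api": "arm_command", "payload": {
  "targets": "0 0 0.0006 0; 0 0 0.0006 0; 0 0 0.0006 0; 0 0 0.0006 0; 0 0 0.0006 0"
}}

```text
clock: 25.7
position: [0.5827, -0.2284, 0.097]
tcp_rot: [-3.123, -0.249, 0.053]
contact_force: [-0.4, 0.1, 0.0]
width: 0.0003
```

Emit:
{"api": "arm_command", "payload": {
  "targets": "0 0 0.0005 0; 0 0 0.0005 0; 0 0 0.0005 0"
}}

```text
clock: 25.95
position: [0.5826, -0.2284, 0.0954]
tcp_rot: [-3.123, -0.249, 0.053]
contact_force: [-0.1, 0.6, 0.1]
width: 0.0006
```

Emit:
{"api": "arm_command", "payload": {
  "targets": "0 0 0.0005 0; 0 0 0.0005 0"
}}

```text
clock: 26.12
position: [0.5826, -0.2284, 0.0943]
tcp_rot: [-3.123, -0.249, 0.053]
contact_force: [0.3, -0.0, -0.6]
width: 0.0002
```

Emit:
{"api": "arm_command", "payload": {
  "targets": "0 0 0.0005 0; 0 0 0.0005 0"
}}

```text
clock: 26.28
position: [0.5825, -0.2284, 0.0932]
tcp_rot: [-3.123, -0.249, 0.053]
contact_force: [0.7, -0.6, -0.5]
width: 0.0005
```

Emit:
{"api": "arm_command", "payload": {
  "targets": "0 0 0.0005 0; 0 0 0.0005 0"
}}

```text
clock: 26.45
position: [0.5825, -0.2284, 0.0921]
tcp_rot: [-3.123, -0.249, 0.053]
contact_force: [0.5, 1.2, 0.3]
width: 0.0005
```

Emit:
{"api": "arm_command", "payload": {
  "targets": "0 0 0.0005 0; 0 0 0.0005 0"
}}

```text
clock: 26.62
position: [0.5825, -0.2284, 0.091]
tcp_rot: [-3.123, -0.249, 0.053]
contact_force: [0.1, 0.1, 0.5]
width: 0.0004
```

Emit:
{"api": "arm_command", "payload": {
  "targets": "0 0 0.0005 0; 0 0 0.0005 0"
}}

```text
clock: 26.78
position: [0.5825, -0.2284, 0.0899]
tcp_rot: [-3.123, -0.249, 0.053]
contact_force: [0.4, 0.9, 0.3]
width: 0.0007
```

```bash
python3 g.py .5813 -.2283 .092 9; python3 - <<'E'
from h import *
im=optics.get_image("scene");cv2.imwrite("pics/s9.png",cv2.resize(im[120:260,290:430],None,fx=4.2,fy=4.2))
im=optics.get_image("wrist");cv2.imwrite("pics/w12.png",im)
E
```

```text
t 26.78 pos [ 0.5825 -0.2284  0.0899] yaw 9.12 tilt [-0.0345  0.006 ] F [0.4 0.9 0.3] w 0.0007 q [-0.41  0.29  1.79 -0.01  1.09  1.01]
shift [-0.0012 -0.0003 -0.0021] spin 0.12
radial tilt -0.0341 tang -0.0082 toolframe [0.0331 0.0114 0.9994] qsum 3.1757
```

View pics/s9.png

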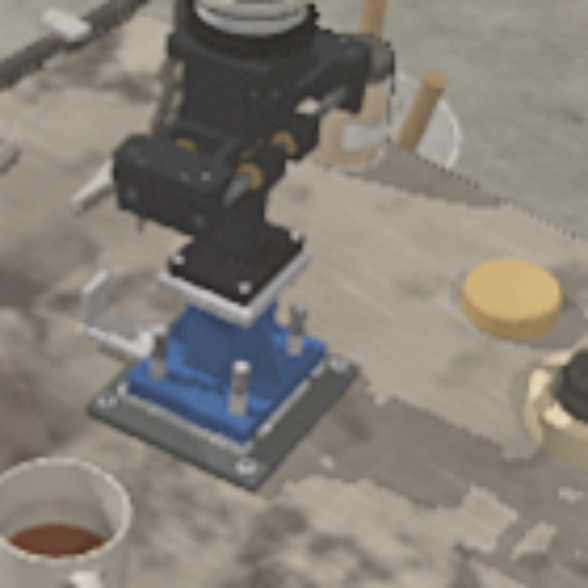

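View pics/w12.png

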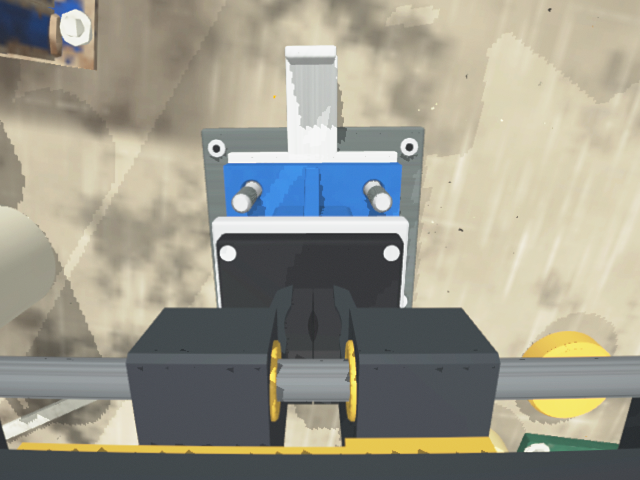

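Emit:
{"api": "arm_command", "payload": {
  "targets": "0 0 0.0004 0; 0 0 0.0004 0"
}}

```text
clock: 27.05
position: [0.5825, -0.2285, 0.0897]
tcp_rot: [-3.123, -0.249, 0.053]
contact_force: [-1.3, 0.2, 3.0]
width: 0.0003
```

Emit:
{"api": "arm_command", "payload": {
  "targets": "0 0 0.0004 0; 0 0 0.0004 0"
}}

```text
clock: 27.22
position: [0.5825, -0.2285, 0.0897]
tcp_rot: [-3.123, -0.249, 0.053]
contact_force: [-0.5, -0.3, 3.1]
width: 0.0006
```

Emit:
{"api": "arm_command", "payload": {
  "targets": "0 0 0.0004 0; 0 0 0.0004 0"
}}

```text
clock: 27.38
position: [0.5825, -0.2285, 0.0897]
tcp_rot: [-3.123, -0.249, 0.053]
contact_force: [-1.9, -0.2, 5.0]
width: 0.0009
```

Emit:
{"api": "arm_command", "payload": {
  "targets": "0 0 0.0004 0; 0 0 0.0004 0"
}}

```text
clock: 27.55
position: [0.5825, -0.2284, 0.0896]
tcp_rot: [-3.123, -0.249, 0.052]
contact_force: [-3.1, 1.2, 5.7]
width: 0.0007
```

Contact at z=0.0897 with 3–6 N. Now raising the push.

Emit:
{"api": "arm_command", "payload": {
  "targets": "0 0 0.0007 0; 0 0 0.0007 0"
}}

```text
clock: 27.72
position: [0.5826, -0.2285, 0.0896]
tcp_rot: [-3.123, -0.249, 0.052]
contact_force: [-3.2, 1.3, 6.5]
width: -0.0001
```

Emit:
{"api": "arm_command", "payload": {
  "targets": "0 0 0.0012 0; 0 0 0.0012 0"
}}

```text
clock: 27.88
position: [0.5826, -0.2285, 0.0896]
tcp_rot: [-3.123, -0.249, 0.052]
contact_force: [-4.2, 1.5, 9.7]
width: 0.0006
```

Emit:
{"api": "arm_command", "payload": {
  "targets": "-0.0004 0 0.0018 0; -0.0004 0 0.0018 0"
}}

```text
clock: 28.05
position: [0.5827, -0.2285, 0.0896]
tcp_rot: [-3.124, -0.249, 0.048]
contact_force: [-3.4, 3.0, 11.3]
width: 0.0006
```

Emit:
{"api": "arm_command", "payload": {
  "targets": "-0.0006 0.0003 0.0023 0; -0.0006 0.0003 0.0023 0"
}}

```text
clock: 28.22
position: [0.5828, -0.2285, 0.0895]
tcp_rot: [-3.123, -0.248, 0.044]
contact_force: [-4.6, 3.5, 13.8]
width: 0.0004
```

Emit:
{"api": "arm_command", "payload": {
  "targets": "-0.0007 0.0004 0.0025 0; -0.0007 0.0004 0.0025 0; -0.0007 0.0004 0.0025 0"
}}

```text
clock: 28.47
position: [0.5829, -0.2284, 0.0895]
tcp_rot: [-3.122, -0.248, 0.036]
contact_force: [-4.4, 3.7, 14.4]
width: 0.0006
```

Emit:
{"api": "arm_command", "payload": {
  "targets": "-0.0007 0.0004 0.0025 0; -0.0007 0.0004 0.0025 0; -0.0007 0.0004 0.0025 0; -0.0007 0.0004 0.0025 0"
}}

```text
clock: 28.8
position: [0.5832, -0.2284, 0.0894]
tcp_rot: [-3.12, -0.248, 0.025]
contact_force: [-4.6, 4.3, 13.6]
width: 0.0005
```

Emit:
{"api": "arm_command", "payload": {
  "targets": "-0.0008 0.0006 0.0027 0; -0.0008 0.0006 0.0027 0; -0.0008 0.0006 0.0027 0; -0.0008 0.0006 0.0027 0; -0.0008 0.0006 0.0027 0"
}}

```text
clock: 29.22
position: [0.5835, -0.2282, 0.0894]
tcp_rot: [-3.117, -0.247, 0.011]
contact_force: [-4.6, 5.2, 14.5]
width: 0.0004
```

Emit:
{"api": "arm_command", "payload": {
  "targets": "-0.0008 0.0006 0.0028 0; -0.0008 0.0006 0.0028 0; -0.0008 0.0006 0.0028 0; -0.0008 0.0006 0.0028 0; -0.0008 0.0006 0.0028 0"
}}

```text
clock: 29.63
position: [0.5838, -0.2281, 0.0894]
tcp_rot: [-3.114, -0.246, -0.002]
contact_force: [-6.1, 4.8, 15.7]
width: 0.0003
```

Emit:
{"api": "arm_command", "payload": {
  "targets": "-0.0008 0.0006 0.0028 0; -0.0008 0.0006 0.0028 0; -0.0008 0.0006 0.0028 0"
}}

```text
clock: 29.88
position: [0.5839, -0.228, 0.0895]
tcp_rot: [-3.112, -0.246, -0.01]
contact_force: [-5.4, 5.0, 16.1]
width: 0.0008
```

```bash
python3 g.py .5813 -.2283 .2 9
```

```text
t 29.88 pos [ 0.5839 -0.228   0.0895] yaw 9.04 tilt [0.005  0.0208] F [-5.4  5.  16.1] w 0.0008 q [-0.42  0.27  1.82  0.02  1.06  0.98]
shift [-0.0017 -0.0023 -0.1105] spin 0.04
radial tilt -0.004 tang 0.021 toolframe [-0.0082  0.0198  0.9998] qsum 3.1457
```

Held about 14–16 N from 28.2 s to 29.9 s. Lifting straight off.

Emit:
{"api": "arm_command", "payload": {
  "targets": "0 0 -0.002 0; 0 0 -0.008 0; 0 0 -0.02 0; 0 0 -0.03 0; 0 0 -0.03 0"
}}

```text
clock: 30.3
position: [0.5784, -0.2274, 0.1731]
tcp_rot: [-3.104, -0.246, 0.01]
contact_force: [-0.9, -0.3, -0.1]
width: 0.0005
```

Emit:
{"api": "arm_command", "payload": {
  "targets": "-0.02 0 -0.02 0; -0.03 0 -0.01 0; -0.03 0 0 0; -0.03 0 0 0; -0.02 0 0 0"
}}

```text
clock: 30.72
position: [0.4554, -0.2521, 0.2125]
tcp_rot: [-3.114, -0.254, -0.014]
contact_force: [-0.7, -0.6, -0.2]
width: 0.0006
```

Emit:
{"api": "arm_command", "payload": {
  "targets": "-0.02 0 0 0; -0.01 0 0 0; 0 0 0 0"
}}

```text
clock: 30.97
position: [0.4214, -0.2581, 0.2124]
tcp_rot: [-3.116, -0.25, -0.014]
contact_force: [-0.1, -0.1, -0.9]
width: 0.0001
```

```bash
python3 g.py .5813 -.2283 .2 9; cat > v.py <<'E'
from h import *
im=optics.get_image("scene");cv2.imwrite("pics/s10.png",im)
im=optics.get_image("top");cv2.imwrite("pics/t10.png",im)
a=cv2.resize(im[140:260,385:485],None,fx=4,fy=4,interpolation=cv2.INTER_CUBIC);b=cv2.resize(im[125:245,130:230],None,fx=4,fy=4,interpolation=cv2.INTER_CUBIC)
cv2.imwrite("pics/t10c.png",np.hstack([a,b]))
E
python3 v.py
```

```text
t 30.97 pos [ 0.4214 -0.2581  0.2124] yaw 9.15 tilt [0.0079 0.0163] F [-0.1 -0.1 -0.9] w 0.0001 q [-0.61 -0.09  1.97  0.02  1.26  0.79]
shift [ 0.1625 -0.0038  0.0142] spin 0.15
radial tilt -0.0029 tang 0.0179 toolframe [-0.0104  0.0148  0.9998] qsum 3.1445
```

View pics/s10.png

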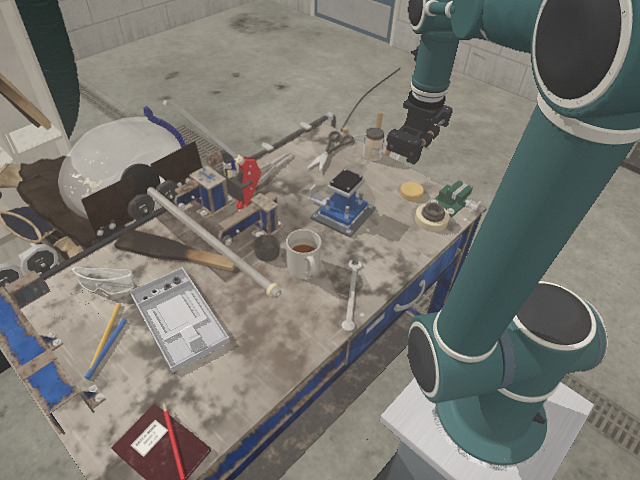

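View pics/t10c.png

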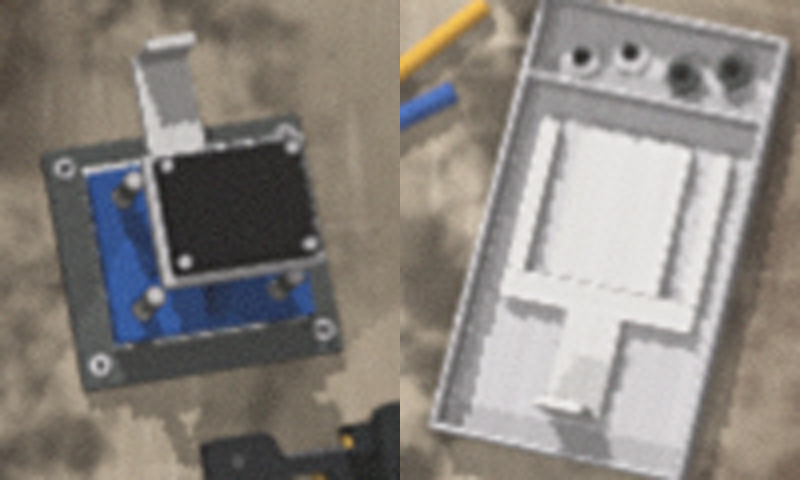

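```bash
python3 - <<'E'
from h import *
P=ray(cam("top"),[(427.5,150.6)],.048)[0,:2]-[.582,-.229];a=np.radians(9.04)
print("upper tab in base frame",P@[np.cos(a),np.sin(a)],P@[-np.sin(a),np.cos(a)],status.read_state()["contact_force"])
workorder.close_job()
E
```

```text
upper tab in base frame 0.102910903422893 0.0005356817468897684 [-0.07186417 -0.03702252  0.10935414]
the job is handed in; nothing more can be done
```

I drew the lower packer straight out, laid it flat in the tray's long bay, bedded the pedestal, and handed the job in at about 31 s of the 72 s allowed.

- **Grasp:** The first attempt closed above the tab and missed it, because the real fingertips sit about 30 mm short of the reported TCP. I confirmed that in the wrist and scene pictures and regripped lower. The grip then closed at 25 mm on the tab.
- **Draw:** The pull took about 3–7 N, with under 0.7 mm of sideways drift while on the studs, and it never bound. The pedestal stayed upright and came down onto the base.
- **Placing:** The last pictures show the packer flat in the long bay, clear of all the walls. It was released with the gripper tilted about 2.5°, so its far end may have dropped a few millimetres.
- **Bedding:** I came down the last centimetre at no more than about 7 mm/s. First touch was about 3 N, and I then held roughly 14–16 N for about 1.6 s. The push was not purely vertical: sideways force reached about 5–6 N as the wrist tilt drifted by about 2°.
- **Last checks:** The upper packer's tab measured 103 mm from the base centre against a nominal 105 mm, within the calibration error. Pad contact height came out at about 122 mm, worked out through the estimated fingertip offset, against 124 mm nominal. The mug, steel cup and spanner look unmoved. The robot was touching nothing at hand-in.

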